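# Sweep bread crusts into a hot baking tin

### The job

Toast the crusts on the chopping board in the baking tin beyond it, which is hot: never touch it with the robot, but drag it with the hook, from inside its near rim, until its long side lies against the board's far edge, centred on it. Sweep every crust off that edge into the tin with the scraper block, not with the fingers, and then, with the hook inside the tin again, push the loaded tin straight back until it stands about 10 cm clear of the board. Finish with both tools standing upright on the worktop, off the board and out of the tin, and leave the crock, pepper mill and jug where they are.

Things in the scene. Friction and masses are not known exactly. Their poses are not given: they have to be found in the camera images.
- board: Fixed wooden chopping board, 260 (x) x 340 (y) x 36 mm thick. Origin: centre of its underside, on the worktop (z = 0). Its x axis points away from the robot to its far edge (x = +130 mm), give or take 6 degrees; z up.
- tin: Open dark steel baking tin, hot, loose, 0.34 to 0.59 kg, lying beyond the board. Outside 150 (x) x 330 (y) x 30 mm high, walls and floor 4 mm thick; its rim is 6 mm lower than the board's top. Origin: on its underside, at the middle of the near long side (outer face); x the short way, away from the robot, to the far side at 150 mm; y along the long side; z up.
- hook: Loose pull hook, 0.25 kg. Wooden handle block 110 (x) x 24 (y) x 60 mm (z) on a steel foot 70 mm wide, 10 high; a 12 mm steel bar runs from it along +x at 52 mm height to x = 220, then straight down to the foot's level. Origin: centre of the foot's underside; z up. Grip the handle above the foot across y, at any pitch; held some 25 degrees nose-down it clears board and crusts and reaches the tin.
- hook_tip (a point): Centre of the round lower end (radius 6 mm) of the hook, at x = 220, y = 0, z = 6 mm in the frame of the hook.
- scraper: Scraper block, loose, 0.25 kg, standing on the worktop: steel foot 44 (x) x 120 (y) x 26 mm (z), and on it an upright wooden grip 24 (x) x 80 (y) mm up to z = 77 mm. Origin: centre of the foot's underside; x is square to the long sweeping faces, z up.
- crock: Bystander: white utensil crock, 110 mm across, 130 mm high, with black utensils up to 240 mm. Origin: centre of its underside.
- mill: Bystander: dark wooden pepper mill, 60 mm across, 165 mm high. Origin: centre of its underside.
- jug: Bystander: steel jug, 84 mm across, 100 mm high, with a handle. Origin: centre of its underside.
- crust1: Loose bread crust stick 26 (x) x 64 (y) x 18 mm high, 20 g, lying on the board at the start (there are 3 to 6 crusts; absent ones read None). Origin: centre of its underside, z up.
- crust2: Loose bread crust slice 40 (x) x 56 (y) x 20 mm high, 20 g, lying on the board at the start (there are 3 to 6 crusts; absent ones read None). Origin: centre of its underside, z up.
- crust3: Loose bread crust stick 26 (x) x 64 (y) x 18 mm high, 20 g, lying on the board at the start (there are 3 to 6 crusts; absent ones read None). Origin: centre of its underside, z up.
- crust4: Loose bread crust slice 40 (x) x 56 (y) x 20 mm high, 20 g, lying on the board at the start (there are 3 to 6 crusts; absent ones read None). Origin: centre of its underside, z up.
- crust5: Loose bread crust stick 26 (x) x 64 (y) x 18 mm high, 20 g, lying on the board at the start (there are 3 to 6 crusts; absent ones read None). Origin: centre of its underside, z up.
- crust6: Loose bread crust slice 40 (x) x 56 (y) x 20 mm high, 20 g, lying on the board at the start (there are 3 to 6 crusts; absent ones read None). Origin: centre of its underside, z up.
Things that resemble listed ones, but are neither listed nor needed, are in the scene too. What is shaped like the crust5 but purple is not meant. Leave any green look-alike of the scraper alone.

How it is judged:
By the outcome, as a careful person would: the job done as asked, in the order asked, and still so for the second after the job is handed in, with the robot touching nothing.
Of crust1, crust2, crust3, crust4, crust5, crust6 only 3 to 6 are there at a start; the rules pass over those that are not, and their reading is None.
At some moment in a run one of tin, hook, scraper may be knocked a few centimetres aside while the robot is not near it.
Once in a run the grip may slacken for a moment while it holds something.
It also fails if it takes over 210 s, if anything falls off the work surface, if the arm or the gripper's body presses on something with over 40 N, if the wrist force passes 120 N, or if a joint passes its speed limit or range.

### The arm

A 6-joint arm with a two-finger parallel gripper is mounted at the origin on the work surface. World frame = base frame: x ahead of the robot, y to its left, z up, the work surface at z = 0. Lengths are in mm, angles in rad, forces in N, time in s.
With the tool pointing down it reaches from about 375 to 900 mm from the base axis. Payload 3.1 kg.
Tool frame: the origin (TCP) lies between the finger pads; the fingertips stand 8 mm ahead of it and the grasp point (between the pads) lies 11 mm behind it (r.tip_reach is the distance from the TCP to the fingertips, in mm); z points along the fingers, y is the line along which they close (so a half turn about z gives the same grasp; the last joint's range is limited). The gripper opens to 87 mm and grips with 3 to 60 N. Pads are 19 mm wide; open, the fingers measure 117 mm over their backs; the gripper's body (75 mm by 190 mm) begins 51 mm behind the grasp point.
Start: joints at [1.058, 0.527, 1.433, -0, 1.181, -0.178], TCP at [204.731, 590.493, 196.848] pointing down, gripper open.
Joint ranges: [-3.08, 3.08], [-0.75, 2.2], [0.22, 2.44], [-1.43, 4.57], [0, 2.65], [-2.85, 2.85]. Speed limits (rad/s): [2.79, 2.79, 3.14, 3.14, 3.14, 3.14].

### API

Orientations are given as a unit quaternion [x, y, z, w].
In Python, from bench import r gives the robot as it stands.
- The arm moves only by the tool carry_out, never from a script. Its argument "increments" is a list of rows, each a list of 3 entries, a list of its own where there are three numbers: the turn, a rotation vector about the world's x, y, z in rad, then the shift along the world's x, y, z in m, then the gripper command: -1 is shut, 1 is fully open, values between are in proportion. In form: [[[ax, ay, az], [x, y, z], fingers], ...]. A call has 1 to 12 rows; each row shifts and turns the commanded pose from where the row before left it; what a row does not reach is not made up. A row lasts 1/10 s, in which the tool goes at most 50 mm and 8.59 degrees, less where a joint would pass 70% of its speed; a pose out of reach is approached as far as the arm can. A call is refused whole if a number of a shift passes 0.05 or a number of a turn 0.15, either way. A call with a gripper value outside its range is refused whole. The fingers move at their own pace and stop on an object; "force" is the grip in N (left out, the last holds). Time passes only in rows, so rows that do not move let the fingers close. It gives the time, the measured TCP pose, the force, the opening and the grip force at its end, in the units of the state.
- r.sense(): the state, without advancing time (a new reading comes with each control period).
- r.capture(name): name is "scene" or "top"; returns the picture (384x512x3 uint8, red, green, blue); there is no depth.
- r.camera_params(name): a dict with "camera_matrix" (3x3 intrinsics, pixels), "T" (4x4, takes a point from camera to world coordinates). Camera axes: x right, y up, looking along -z (the intrinsics and any distortion apply to the point x, -y, -z); pixel columns grow to the right and rows downward; lengths in mm; the calibration is good to about 2 mm. A picture is of the moment at which its call begins. camera_params takes no time and is no camera call.
- r.sign_off(): hands the job in; it is judged then, once.
The state is a dict: "clock": time; "q": joint angles; "qd": joint speeds; "joint_efforts": joint torques, N m; "position": TCP position; "orientation": TCP orientation; "ft_force": force on the tool from outside, world axes, zero at the start; "wrist_torque": the same for the moment, N m; "finger_gap": finger opening in mm; "finger_force": force on a finger pad.
Only numpy, scipy, OpenCV 4.12 (cv2) and the standard library are available. Lean on these libraries where they do the work, as an engineer would, in place of code of your own. Each camera call takes 0.05 s, during which the arm holds its last target. There are 200 camera calls.

## Working session

There is one attempt and no reset: what is moved stays moved. The work goes in short steps, Python scripts to look and compute and a tool call to move; the robot and the scene stay as the last step left them, time stands still between calls to the robot, and variables do not carry over. Pictures are saved under pics/ and viewed, at most 14 in all, crops included, and the job is handed in when it is done.

Besides the shell and the picture viewer there is one more tool, called in YAML: its name, and indented under it one key for each argument. carry_out: Moves the arm, as the interface text tells. Its arguments: {"type":"object","properties":{"increments":{"type":"array"},"force":{"type":"number"}},"required":["increments"]}

```bash
mkdir -p pics; ls; python3 - <<'E'
from bench import r
import cv2
for n in("scene","top"):
    im=r.capture(n); cv2.imwrite(f"pics/{n}0.png",cv2.resize(im[:,:,::-1],(800,600),interpolation=cv2.INTER_CUBIC)); cv2.imwrite(f"raw_{n}0.png",im[:,:,::-1])
    p=r.camera_params(n); print(n,p)
print(r.sense())
E
```

```text
pics
scene {'camera_matrix': array([[424.35489292,   0.        , 257.75715225],
       [  0.        , 424.35489292, 188.49185893],
       [  0.        ,   0.        ,   1.        ]]), 'T': array([[-7.69391899e-01, -4.27058521e-01,  4.75033815e-01,
         1.16537166e+03],
       [ 6.38413097e-01, -5.39188660e-01,  5.49276166e-01,
         6.94720799e+02],
       [ 2.15597788e-02,  7.25876442e-01,  6.87487140e-01,
         9.61044759e+02],
       [ 0.00000000e+00,  0.00000000e+00,  0.00000000e+00,
         1.00000000e+00]])}
top {'camera_matrix': array([[462.16785785,   0.        , 259.97277327],
       [  0.        , 462.16785785, 191.9375346 ],
       [  0.        ,   0.        ,   1.        ]]), 'T': array([[ 8.52058042e-03,  9.98108259e-01, -6.08876198e-02,
         4.29523432e+02],
       [-9.99963673e-01,  8.51860684e-03, -2.91997805e-04,
        -1.80320537e+01],
       [ 2.27232274e-04,  6.08878960e-02,  9.98144585e-01,
         1.99372510e+03],
       [ 0.00000000e+00,  0.00000000e+00,  0.00000000e+00,
         1.00000000e+00]])}
{'clock': 0.1, 'q': array([ 1.05852706e+00,  5.28354780e-01,  1.43377983e+00, -2.17808156e-05,
        1.18141127e+00, -1.78509994e-01]), 'qd': array([-0.00020317, -0.0018139 , -0.00252139,  0.00023127, -0.00233626,
        0.00207604]), 'joint_efforts': array([-1.16255455e-04, -4.40984952e+01, -1.77149677e+01,  6.35221903e-02,
        5.34426305e-02, -2.67392141e-05]), 'position': array([204.37627071, 589.88249759, 195.97906213]), 'orientation': array([ 1.66101981e-01,  9.86108097e-01, -9.22347550e-04, -3.21168994e-04]), 'ft_force': array([ 1.11746877, -0.32146473, -0.06838525]), 'wrist_torque': array([-0.02343523,  0.03347394,  0.01354791]), 'finger_force': 0.0, 'finger_gap': 86.64297614199016}
```

View pics/scene0.png

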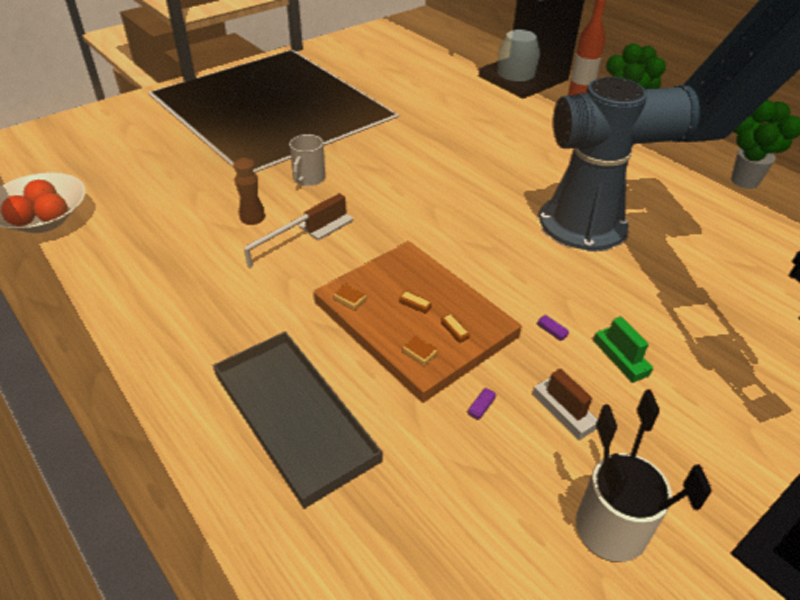

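View pics/top0.png

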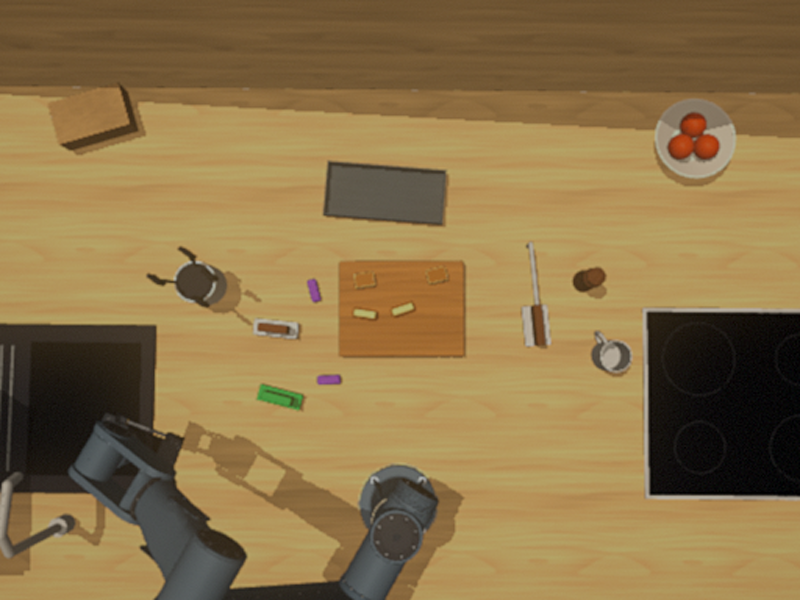

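The scene view shows the white-footed scraper at (567,400), its green look-alike at (623,348), the hook at (300,225) and the tin at (297,418). The board holds 4 crusts: sticks at (415,301) and (455,327), slices at (350,296) and (420,350).

In the top view:
- **Scraper candidates:** (276,329) brown on steel, which is the one I want, and (281,397) green, which I leave alone.
- **Stick candidates:** yellow at (365,314) and (403,309), which I want, and purple at (314,290) and (329,379), which I leave alone.
- **Hook:** (535,300), the only one.
- **Tin:** (385,193). The hob and sink are dark too, but they are not the tin.

```bash
cat > h.py <<'E'
import numpy as np, cv2
from bench import r
from scipy.spatial.transform import Rotation as R
def ray(n,px):
    p=r.camera_params(n); K=p["camera_matrix"]; T=p["T"]
    px=np.atleast_2d(px).astype(float)
    d=np.c_[(px[:,0]-K[0,2])/K[0,0],-(px[:,1]-K[1,2])/K[1,1],-np.ones(len(px))]@T[:3,:3].T
    return T[:3,3],d
def plane(n,px,z):
    o,d=ray(n,px); return (o+d*((z-o[2])/d[:,2])[:,None])[:,:2]
def proj(n,P):
    p=r.camera_params(n); K=p["camera_matrix"]; T=p["T"]
    c=(np.atleast_2d(P)-T[:3,3])@T[:3,:3]; return np.c_[K[0,2]+K[0,0]*c[:,0]/-c[:,2],K[1,2]-K[1,1]*c[:,1]/-c[:,2]]
def blobs(im,lo,hi,box,amin=15):
    """im RGB; box x0,y0,x1,y1 raw px"""
    m=cv2.inRange(cv2.cvtColor(im,cv2.COLOR_RGB2HSV),np.array(lo),np.array(hi))
    k=np.zeros_like(m); x0,y0,x1,y1=box; k[y0:y1,x0:x1]=m[y0:y1,x0:x1]
    cs,_=cv2.findContours(k,cv2.RETR_EXTERNAL,cv2.CHAIN_APPROX_NONE)
    return sorted([c for c in cs if cv2.contourArea(c)>=amin],key=cv2.contourArea,reverse=True)
def rect(n,c,z):
    return cv2.minAreaRect(plane(n,c.reshape(-1,2),z).astype(np.float32))
E
python3 - <<'E'
from h import *
im=cv2.imread("raw_top0.png")[:,:,::-1].copy()
hsv=cv2.cvtColor(im,cv2.COLOR_RGB2HSV)
for nm,(x,y) in dict(board=(420,335),wood=(300,250),tin=(385,193),tinr=(385,164),foot=(260,325),grip=(278,329),hfoot=(528,330),hgrip=(540,325),bar=(534,270),stick=(365,314),slice=(365,279),slicein=(437,275)).items():
    print(nm,hsv[int(y/1.5625),int(x/1.5625)])
s=cv2.resize(im[145:250,150:370],(792,378),interpolation=cv2.INTER_CUBIC)
cv2.imwrite("pics/crop0.png",s[:,:,::-1])
E
```

```text
board [ 15 179 157]
wood [ 20 122 182]
tin [21 46 94]
tinr [ 18 134 185]
foot [ 13 181 121]
grip [ 14 170 123]
hfoot [ 18  39 181]
hgrip [ 14 168 114]
bar [ 19  36 171]
stick [ 28 100 183]
slice [ 16 186 162]
slicein [ 15 190 161]
```

View pics/crop0.png

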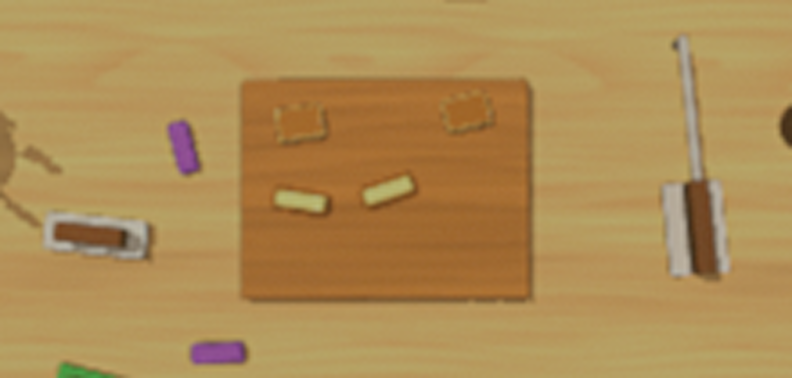

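The crop confirms the choices: scraper on its steel foot at (97,236), hook foot at (695,228) with its tip at (681,43), and four crusts on the board. The purple sticks are off the board at (184,147) and (218,352).

```bash
cat >> h.py <<'E'
def board(im,n="top"):
    c=blobs(im,(11,150,90),(17,255,255),(200,150,320,245),1000)[0]; return rect(n,c,36)
def tin(im,box=(190,90,310,170)):
    c=blobs(im,(0,0,30),(40,90,125),box,300)[0]; return rect("top",c,28)
E
python3 - <<'E'
from h import *
im=cv2.imread("raw_top0.png")[:,:,::-1].copy()
f=lambda a:[np.round(a[0],1),np.round(a[1],1),round(a[2],1)]
print("board",f(board(im)),np.round(cv2.boxPoints(board(im))).tolist())
print("tin",f(tin(im)),np.round(cv2.boxPoints(tin(im))).tolist())
# scraper
def wh(box,amin=15,z=26):
    for c in blobs(im,(0,0,135),(30,85,255),box,amin): print(" foot",f(rect("top",c,z)),cv2.contourArea(c))
print("scraper");wh((155,198,196,222))
for c in blobs(im,(8,130,40),(17,255,140),(155,198,196,222)): print(" grip",f(rect("top",c,77)))
print("hook"); wh((330,150,356,226),z=40)
for c in blobs(im,(8,130,40),(17,255,140),(330,190,356,226)): print(" grip",f(rect("top",c,70)))
print("tip guess",plane("top",[[150+681/3.6,145+43/3.6]],52))
print("foot rear corners",plane("top",[[150+681/3.6,145+274/3.6],[150+722/3.6,145+273/3.6],[150+664/3.6,145+185/3.6]],10), plane("top",[[150+703/3.6,145+276/3.6],[150+698/3.6,145+181/3.6]],70))
print("sticks")
for c in blobs(im,(22,60,120),(34,190,255),(215,165,300,232),8): print(f(rect("top",c,50)),cv2.contourArea(c))
g=np.array([[300,122],[466,112],[301,202],[389,190]])/3.6+[150,145]
print("crusts",plane("top",g,55))
E
```

```text
board [array([525.7,  -4.7]), array([259., 340.]), 0.5] [[395.0, 164.0], [398.0, -176.0], [657.0, -174.0], [654.0, 166.0]]
tin [array([845.5,  45.5]), array([325.3, 148.6]), 86.2] [[761.0, -112.0], [909.0, -122.0], [931.0, 203.0], [782.0, 213.0]]
scraper
 foot [array([470.5, 339.9]), array([122.,  46.]), 84.2] 271.5
 grip [array([469.3, 335.8]), array([79.8, 18.7]), 84.2]
hook
 foot [array([ 481.6, -344.8]), array([107.4,  24.8]), 5.6] 123.0
 foot [array([ 626.1, -361.7]), array([167.7,  13.7]), 5.8] 85.0
 foot [array([ 486.4, -397.1]), array([106.7,  13.6]), 6.1] 56.5
 grip [array([ 480.3, -368.9]), array([114.8,  25.7]), 7.3]
tip guess [[ 699.07855122 -351.08756262]]
foot rear corners [[ 428.22409616 -357.76242801]
 [ 429.82752756 -406.55537885]
 [ 534.09781645 -337.6699047 ]] [[ 426.17636852 -372.86815703]
 [ 535.90849776 -367.37694654]]
sticks
[array([512.4,  97.4]), array([55.4, 17.3]), 82.4] 39.5
[array([525.8,  -6.8]), array([16. , 55.9]), 19.0] 39.0
crusts [[601.8629671   95.14782293]
 [615.26131543 -98.89760916]
 [508.26648442  92.85574562]
 [523.1482485   -9.62337355]]
```

carry_out:
  increments:
    - [[0, 0, 0.1], [0.02, -0.04, 0.005], 1]
    - [[0, 0, 0.1], [0.022, -0.04, 0.005], 1]
    - [[0, 0, 0.1], [0.022, -0.04, 0], 1]
    - [[0, 0, 0.1], [0.022, -0.04, 0], 1]
    - [[0, 0, 0.03], [0.022, -0.04, 0], 1]
    - [[0, 0, 0], [0.022, -0.04, 0], 1]
    - [[0, 0, 0], [0.022, -0.04, 0], 1]
    - [[0, 0, 0], [0.022, -0.04, 0], 1]
    - [[0, 0, 0], [0.022, -0.04, 0], 1]
    - [[0, 0, 0], [0.022, -0.04, 0], 1]
    - [[0, 0, 0], [0.006, -0.045, 0], 1]
    - [[0, 0, 0], [0.006, -0.045, 0], 1]

```text
clock: 1.3
position: [435.1, 98.7, 206.6]
orientation: [-0.048, 0.999, 0.0, -0.0]
ft_force: [0.5, 0.7, 0.3]
finger_gap: 87.3
finger_force: 0.0
```

carry_out:
  increments:
    - [[0, 0, 0], [0.006, -0.045, 0], 1]
    - [[0, 0, 0], [0.006, -0.045, 0], 1]
    - [[0, 0, 0], [0.006, -0.045, 0], 1]
    - [[0, 0, 0], [0.006, -0.045, 0], 1]
    - [[0, 0, 0], [0.006, -0.045, 0], 1]
    - [[0, 0, 0], [0.006, -0.045, 0], 1]
    - [[0, 0, 0], [0.006, -0.045, 0], 1]
    - [[0, 0, 0], [0.006, -0.045, 0], 1]
    - [[0, 0, 0], [0.006, -0.045, 0], 1]
    - [[0, 0, 0], [0.006, -0.045, 0], 1]
    - [[0, 0, 0], [0, -0.02, 0], 1]
    - [[0, 0, 0], [0, 0, 0], 1]

```text
clock: 2.5
position: [494.4, -372.9, 206.0]
orientation: [-0.046, 0.999, -0.0, 0.0]
ft_force: [-0.3, -0.4, 0.3]
finger_gap: 87.1
finger_force: 0.0
```

carry_out:
  increments:
    - [[0, 0, 0], [-0.003, 0.004, -0.04], 1]
    - [[0, 0, 0], [0, 0, -0.04], 1]
    - [[0, 0, 0], [0, 0, -0.035], 1]

```text
clock: 2.8
position: [491.0, -363.2, 90.3]
orientation: [-0.048, 0.999, 0.001, -0.001]
ft_force: [-0.5, -0.3, -0.3]
finger_gap: 87.1
finger_force: 0.0
```

```bash
python3 - <<'E'
from h import *
im=r.capture("scene"); cv2.imwrite("pics/s1.png",cv2.resize(im[90:250,110:330,::-1],(790,575),interpolation=cv2.INTER_CUBIC))
E
```

```text
(no output)
```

View pics/s1.png

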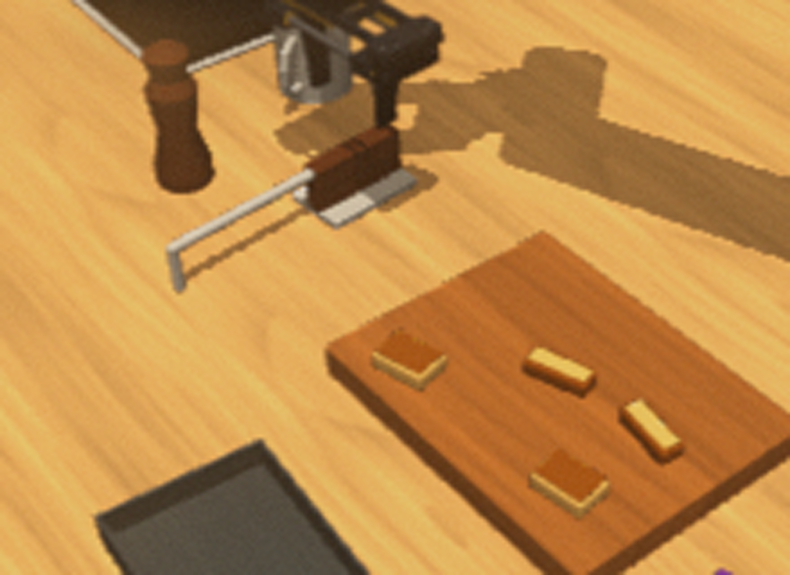

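The hook is still upright: handle at (355,165), tip at (179,290) in this crop. The gripper is above its rear half, so I check the alignment numerically before going down.

```bash
python3 - <<'E'
from h import *
s=lambda a:np.array(a)/[790/220,575/160]+[110,90]
print("tip",plane("scene",s([[179,289]]),2))
print("handle top rear/front corners (near +y side)",plane("scene",s([[398,135],[310,168],[378,126]]),70))
print("foot near corners +y",plane("scene",s([[415,180],[337,226],[296,197]]),5))
E
```

```text
tip [[ 707.69095365 -348.39943197]]
handle top rear/front corners (near +y side) [[ 450.57143215 -344.17133812]
 [ 550.12789551 -352.215322  ]
 [ 457.26934925 -369.04970572]]
foot near corners +y [[ 431.55248597 -344.70436599]
 [ 537.76827982 -331.65545019]
 [ 543.81992828 -396.25014902]]
```

carry_out:
  increments:
    - [[0, 0, 0.01], [0, -0.005, -0.025], 1]
    - [[0, 0, 0], [0, 0, -0.023], 1]
    - [[0, 0, 0], [0, 0, 0], -1]
    - [[0, 0, 0], [0, 0, 0], -1]
    - [[0, 0, 0], [0, 0, 0], -1]
    - [[0, 0, 0], [0, 0, 0], -1]
    - [[0, 0, 0], [0, 0, 0], -1]
    - [[0, 0, 0], [0, 0, 0], -1]
  force: 60

```text
clock: 3.65
position: [492.0, -370.8, 44.6]
orientation: [-0.053, 0.999, -0.0, 0.0]
ft_force: [0.5, -0.5, -0.2]
finger_gap: 46.6
finger_force: 0.0
```

carry_out:
  increments:
    - [[0, 0, 0], [0, 0, 0], -1]
    - [[0, 0, 0], [0, 0, 0], -1]
    - [[0, 0, 0], [0, 0, 0], -1]
    - [[0, 0, 0], [0, 0, 0], -1]
    - [[0, 0, 0], [0, 0, 0], -1]
    - [[0, 0, 0], [0, 0, 0], -1]
    - [[0, 0, 0], [0, 0, 0.02], -1]
    - [[0, 0, 0], [0, 0, 0.03], -1]
    - [[0, 0, 0], [0, 0, 0.04], -1]
    - [[0, 0, 0], [0, 0, 0.04], -1]
    - [[0, 0, 0], [0, 0, 0.02], -1]

```text
clock: 4.75
position: [493.1, -371.9, 197.8]
orientation: [-0.053, 0.999, -0.002, 0.002]
ft_force: [0.1, -0.7, 1.1]
finger_gap: 0.8
finger_force: 0.0
```

```bash
python3 - <<'E'
from h import *
im=r.capture("scene"); cv2.imwrite("pics/s2.png",cv2.resize(im[60:220,110:330,::-1],(790,575),interpolation=cv2.INTER_CUBIC))
E
```

```text
(no output)
```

View pics/s2.png

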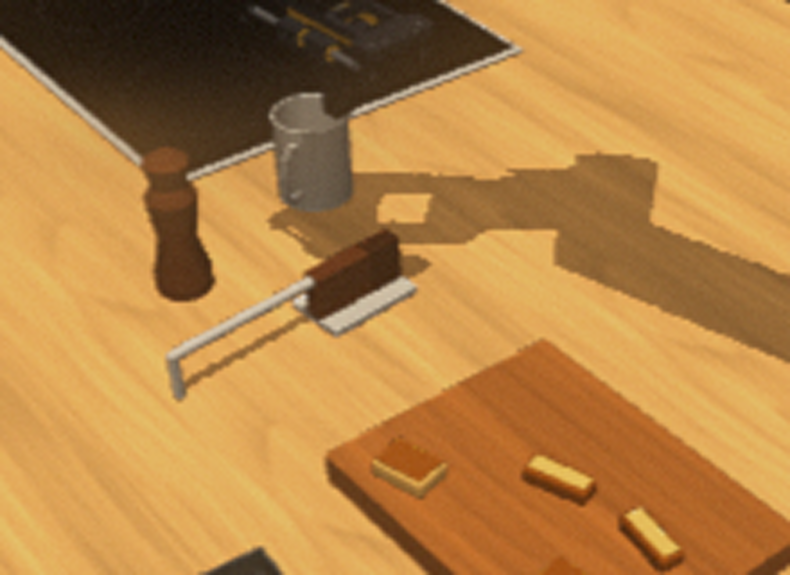

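The hook hasn't moved (handle at (355,275)) and the empty gripper is up at (340,30). I compare where the gripper should project with where it appears.

```bash
python3 - <<'E'
from h import *
s=r.sense(); p=s["position"]; Rm=R.from_quat(s["orientation"]).as_matrix()
print(p,Rm.round(2).tolist(),s["q"].round(3))
P=[p, p+Rm[:,2]*8,p-Rm[:,2]*62,[484,-370,70],[492,-370,51],[704,-347,2],[655,-174,36],[655,166,36],[395,164,36]]
for n,o,k in(("scene",(110,60),3.59),("top",(0,0),1)): print(n,((proj(n,P)-o)*k).round(1).tolist())
im=r.capture("top"); cv2.imwrite("pics/t2.png",cv2.resize(im[130:260,220:400,::-1],(792,572),interpolation=cv2.INTER_CUBIC))
E
```

```text
[ 494.16113174 -372.94764658  200.26999512] [[-0.99, -0.11, 0.01], [-0.11, 0.99, -0.01], [-0.01, -0.01, -1.0]] [-0.827  0.511  1.454 -0.     1.166 -2.504]
scene [[336.8, 130.5], [337.2, 138.0], [333.0, 71.0], [355.5, 242.7], [350.0, 261.1], [183.1, 395.6], [326.1, 444.5], [576.3, 680.8], [806.0, 527.6]]
top [[351.4, 204.2], [351.1, 204.3], [354.6, 203.8], [344.6, 207.7], [343.7, 206.0], [336.2, 157.4], [297.0, 167.4], [217.1, 166.7], [216.7, 228.0]]
```

View pics/t2.png

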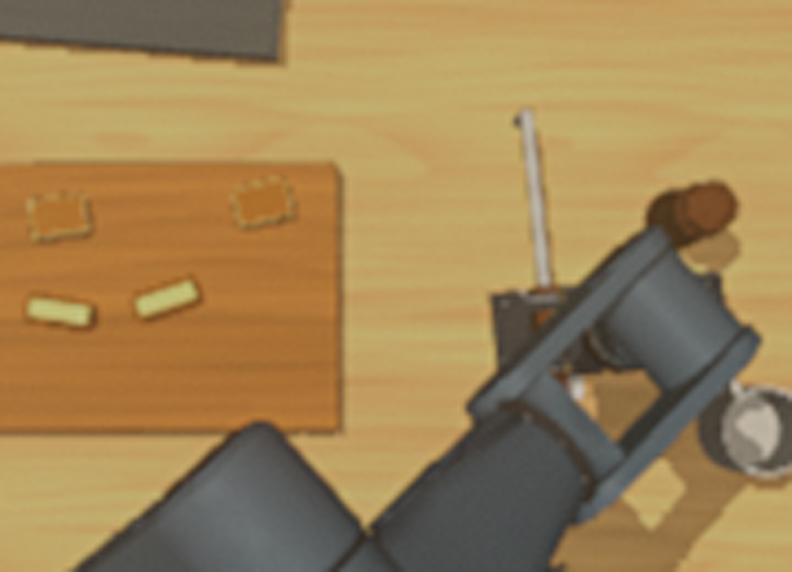

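carry_out:
  increments:
    - [[0, 0, 0], [0, 0.04, -0.02], -1]
    - [[0, 0, 0], [0, 0.04, -0.03], -1]
    - [[0, 0, 0], [0, 0.037, -0.03], -1]
    - [[0, 0, 0], [0, 0, -0.04], -1]
    - [[0, 0, 0], [0, 0, -0.03], -1]
    - [[0, 0, 0], [0, 0, -0.015], -1]
    - [[0, 0, 0], [0, 0, -0.01], -1]
    - [[0, 0, 0], [0, 0, 0], -1]

```text
clock: 5.65
position: [490.3, -252.4, 16.7]
orientation: [-0.053, 0.999, 0.002, -0.002]
ft_force: [-0.7, -0.4, -0.9]
finger_gap: 0.3
finger_force: 0.0
```

```bash
python3 - <<'E'
from h import *
s=r.sense(); p=s["position"]; Rm=R.from_quat(s["orientation"]).as_matrix(); print(p,s["ft_force"])
print(((proj("scene",[p+Rm[:,2]*8,p,[p[0],p[1],0]])-[110,60])*3.59).round())
im=r.capture("scene"); cv2.imwrite("pics/s3.png",cv2.resize(im[60:220,110:330,::-1],(790,575),interpolation=cv2.INTER_CUBIC))
E
```

```text
[ 490.26600399 -252.41524864   16.74206059] [-0.69277851 -0.43228473 -0.92173716]
[[423. 352.]
 [422. 345.]
 [423. 358.]]
```

View pics/s3.png

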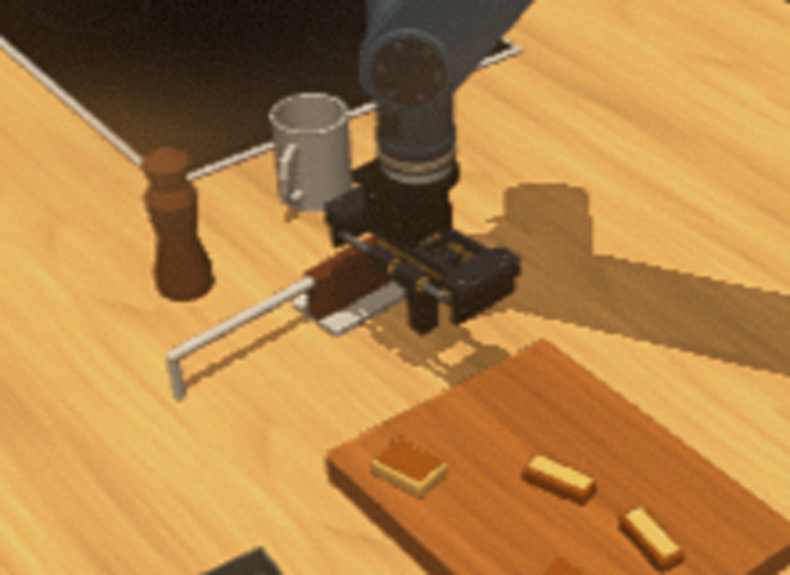

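The fingertips appear at (422,332) but should project to (423,352), so they may really be about 20 mm higher than reported. I touch the worktop to check.

carry_out:
  increments:
    - [[0, 0, 0], [0, 0, -0.005], -1]
    - [[0, 0, 0], [0, 0, -0.004], -1]
    - [[0, 0, 0], [0, 0, 0], -1]

```text
clock: 6.0
position: [491.7, -253.6, 10.0]
orientation: [-0.053, 0.999, -0.0, 0.0]
ft_force: [-0.5, 0.2, -0.2]
finger_gap: 0.7
finger_force: 0.0
```

carry_out:
  increments:
    - [[0, 0, 0], [0, 0, -0.004], -1]
    - [[0, 0, 0], [0, 0, -0.003], -1]
    - [[0, 0, 0], [0, 0, 0], -1]

```text
clock: 6.3
position: [491.5, -253.3, 2.5]
orientation: [-0.053, 0.999, 0.0, -0.0]
ft_force: [-0.2, -0.6, 0.5]
finger_gap: 0.6
finger_force: 0.0
```

carry_out:
  increments:
    - [[0, 0, 0], [0, 0, -0.003], -1]
    - [[0, 0, 0], [0, 0, -0.003], -1]
    - [[0, 0, 0], [0, 0, 0], -1]

```text
clock: 6.6
position: [491.5, -253.3, -3.6]
orientation: [-0.053, 0.999, 0.0, -0.0]
ft_force: [-1.0, -0.3, 0.1]
finger_gap: 0.3
finger_force: 0.0
```

carry_out:
  increments:
    - [[0, 0, 0], [0, 0, -0.003], -1]
    - [[0, 0, 0], [0, 0, 0], -1]

```text
clock: 6.8
position: [491.5, -253.4, -6.5]
orientation: [-0.053, 0.999, 0.0, -0.0]
ft_force: [0.4, 1.7, 0.0]
finger_gap: 1.0
finger_force: 0.0
```

carry_out:
  increments:
    - [[0, 0, 0], [0, 0, -0.003], -1]
    - [[0, 0, 0], [0, 0, 0], -1]

```text
clock: 7.0
position: [491.5, -253.4, -9.5]
orientation: [-0.053, 0.999, 0.0, -0.0]
ft_force: [0.0, 0.9, 1.3]
finger_gap: 0.4
finger_force: 0.0
```

carry_out:
  increments:
    - [[0, 0, 0], [0, 0, -0.003], -1]
    - [[0, 0, 0], [0, 0, 0], -1]

```text
clock: 7.2
position: [491.5, -253.3, -12.5]
orientation: [-0.053, 0.999, 0.0, -0.0]
ft_force: [0.2, -0.2, -0.6]
finger_gap: 0.5
finger_force: 0.0
```

```bash
python3 - <<'E'
from h import *
print(r.tip_reach)
s=r.sense(); p=s["position"]; Rm=R.from_quat(s["orientation"]).as_matrix()
im=r.capture("scene"); v=im.max(2).astype(int)
e=proj("scene",[[p[0],p[1],z] for z in(-20,0,10,20,30)]); print(e.round(1))
for c in range(223,234): print(c, v[146:164,c])
E
```

```text
8.0
[[227.5 164.2]
 [227.4 159.8]
 [227.3 157.7]
 [227.2 155.4]
 [227.1 153.2]]
223 [ 51  49  62  63  97 101 117 111 114 108 117 156 165 160 157 147 154 216]
224 [ 53  51  48  44  50  50  66  65  64  63  61  83 160 167 162 155 148 177]
225 [ 64  61  55  48  48  47  48  50  49  49  44  52 111 161 164 160 147 157]
226 [120 109  66  49  43  49  49  46  46  49  44  47  64 120 165 161 154 159]
227 [111  95  66  48  47  48  48  47  49  49  49  46  47  87 162 169 158 166]
228 [105  88  59  48  46  45  48  51  46  48  46  45  51  88 160 167 169 161]
229 [ 86 104  75  45  47  49  46  49  48  47  44  48  91 141 152 170 212 174]
230 [ 68 115  96  59  45  47  44  46  44  48  47  65 138 156 149 159 192 213]
231 [ 51  84 104  78  52  58  62  68  64  65  62  90 154 160 162 161 160 184]
232 [ 51  78 107 100  78 103 126 126 130 135 133 139 156 172 218 217 159 165]
233 [ 62  71  90  88  75  93 138 145 148 151 150 153 160 220 235 232 165 158]
```

carry_out:
  increments:
    - [[0, 0, 0], [0, 0, -0.003], -1]
    - [[0, 0, 0], [0, 0, 0], -1]

```text
clock: 7.45
position: [491.5, -253.4, -15.5]
orientation: [-0.053, 0.999, 0.0, -0.0]
ft_force: [-1.2, -0.0, -0.3]
finger_gap: 0.4
finger_force: 0.0
```

carry_out:
  increments:
    - [[0, 0, 0], [0, 0, -0.003], -1]
    - [[0, 0, 0], [0, 0, 0], -1]

```text
clock: 7.65
position: [491.5, -253.4, -18.5]
orientation: [-0.053, 0.999, 0.0, -0.0]
ft_force: [-0.1, 0.3, -0.9]
finger_gap: 0.5
finger_force: 0.0
```

carry_out:
  increments:
    - [[0, 0, 0], [0, 0, -0.002], -1]
    - [[0, 0, 0], [0, 0, 0], -1]

```text
clock: 7.85
position: [491.6, -253.4, -20.4]
orientation: [-0.053, 0.999, 0.0, -0.0]
ft_force: [0.4, 0.5, -0.2]
finger_gap: 0.3
finger_force: 0.0
```

carry_out:
  increments:
    - [[0, 0, 0], [0, 0, -0.002], -1]
    - [[0, 0, 0], [0, 0, 0], -1]

```text
clock: 8.05
position: [491.6, -253.4, -22.3]
orientation: [-0.053, 0.999, 0.0, -0.0]
ft_force: [-0.4, 0.3, 0.1]
finger_gap: 0.5
finger_force: 0.0
```

carry_out:
  increments:
    - [[0, 0, 0], [0, 0, -0.002], -1]
    - [[0, 0, 0], [0, 0, 0], -1]

```text
clock: 8.25
position: [491.6, -253.4, -24.4]
orientation: [-0.053, 0.999, 0.0, -0.0]
ft_force: [-0.0, 0.2, 0.3]
finger_gap: 0.7
finger_force: 0.0
```

carry_out:
  increments:
    - [[0, 0, 0], [0, 0, -0.002], -1]
    - [[0, 0, 0], [0, 0, 0], -1]

```text
clock: 8.45
position: [491.8, -253.5, -25.3]
orientation: [-0.053, 0.999, -0.0, 0.0]
ft_force: [-1.0, 0.5, 6.7]
finger_gap: 0.3
finger_force: 3.4
```

carry_out:
  increments:
    - [[0, 0, 0], [0, 0, -0.002], -1]
    - [[0, 0, 0], [0, 0, 0], -1]

```text
clock: 8.65
position: [491.9, -253.6, -25.4]
orientation: [-0.053, 0.999, -0.0, 0.0]
ft_force: [-3.7, 3.0, 20.5]
finger_gap: 0.5
finger_force: 10.4
```

```bash
python3 - <<'E'
from h import *
s=r.sense(); p=s["position"]; print(p,s["ft_force"])
im=r.capture("scene"); v=im.max(2).astype(int)
for c in range(223,234): print(c, v[150:168,c])
im=r.capture("top"); 
cv2.imwrite("pics/t3.png",cv2.resize(im[150:260,260,::-1] if 0 else im[150:260,260:412,::-1],(760,550),interpolation=cv2.INTER_CUBIC))
E
```

```text
[ 491.85920779 -253.58192068  -25.35640276] [-3.67530154  2.98130046 20.5402902 ]
223 [ 54  65  80  93 101 108 118 122 153 116 112 150 154 218 229 230 229 228]
224 [ 49  47  48  52  56  62  66  63  67  64  70 152 154 176 221 230 231 227]
225 [ 62  52  49  46  48  52  45  49  50  51  58 113 150 152 178 225 231 231]
226 [ 98  79  52  49  48  52  48  46  50  50  47  69 113 150 157 224 229 230]
227 [ 86  70  52  50  49  49  48  50  50  48  47  50 103 151 165 227 228 229]
228 [ 90  59  44  47  48  49  45  47  45  47  47  62 149 166 155 187 230 228]
229 [100  82  47  50  45  46  46  47  44  47  50  93 171 213 164 164 228 231]
230 [ 87  98  62  44  47  46  45  48  47  43  67 144 163 190 169 157 188 231]
231 [ 64 109  85  52  61  63  65  62  66  65 123 214 171 168 209 170 165 231]
232 [ 70 111 100  81 105 134 137 135 139 142 167 234 219 163 190 210 166 190]
233 [ 74 106  91  79  95 145 155 154 155 163 221 234 231 168 160 185 165 158]
```

View pics/t3.png

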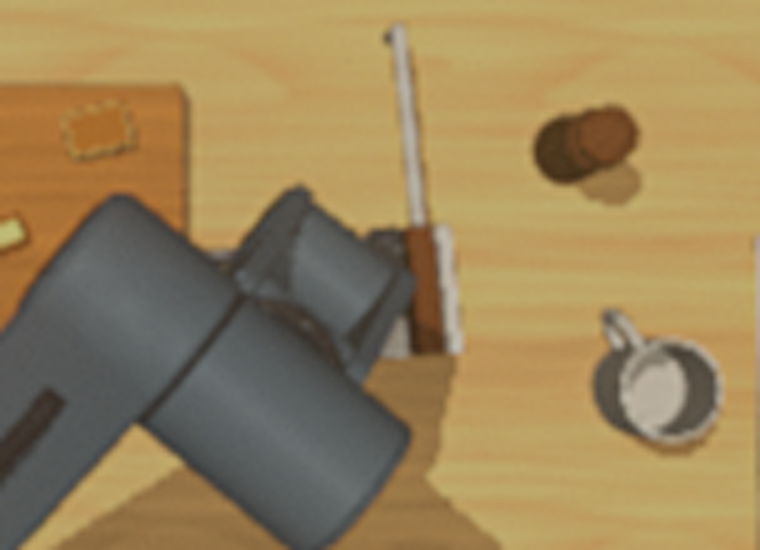

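The picture shows the hook undisturbed, with its handle at (425,290). Touching the worktop at a reported z of -25.3 shows the true TCP height is the reported one plus about 33 mm. The x and y agree with the cameras.

carry_out:
  increments:
    - [[0, 0, 0], [0, 0, 0.02], -1]
    - [[0, 0, 0], [0, 0, 0.045], 1]
    - [[0, 0, 0], [0, 0, 0.045], 1]
    - [[0, 0, 0], [0, 0, 0.045], 1]
    - [[0, 0, 0], [0, -0.04, 0], 1]
    - [[0, 0, 0], [0, -0.04, 0], 1]
    - [[0, 0, 0], [0, -0.036, 0], 1]
    - [[0, 0, 0], [0, 0, 0], 1]
    - [[0, 0, 0], [0, 0, 0], 1]

```text
clock: 9.65
position: [491.1, -369.9, 126.4]
orientation: [-0.052, 0.999, 0.001, -0.0]
ft_force: [-0.0, 0.8, -0.6]
finger_gap: 56.3
finger_force: 0.0
```

carry_out:
  increments:
    - [[0, 0, 0], [0, 0, 0], 1]
    - [[0, 0, 0], [0, 0, -0.04], 1]
    - [[0, 0, 0], [0, 0, -0.04], 1]
    - [[0, 0, 0], [0, 0, -0.03], 1]
    - [[0, 0, 0], [0, 0, 0], 1]

```text
clock: 10.15
position: [489.0, -364.9, 12.7]
orientation: [-0.054, 0.999, 0.004, -0.003]
ft_force: [0.2, 0.8, 0.3]
finger_gap: 85.8
finger_force: 0.0
```

carry_out:
  increments:
    - [[0, 0, 0], [0, 0, -0.01], 1]
    - [[0, 0, 0], [0, 0, -0.002], 1]
    - [[0, 0, 0], [0, 0, 0], -1]
    - [[0, 0, 0], [0, 0, 0], -1]
    - [[0, 0, 0], [0, 0, 0], -1]
    - [[0, 0, 0], [0, 0, 0], -1]
    - [[0, 0, 0], [0, 0, 0], -1]
    - [[0, 0, 0], [0, 0, 0], -1]
    - [[0, 0, 0], [0, 0, 0], -1]
    - [[0, 0, 0], [0, 0, 0], -1]
    - [[0, 0, 0], [0, 0, 0], -1]
    - [[0, 0, 0], [0, 0, 0], -1]
  force: 60

```text
clock: 11.35
position: [492.0, -370.0, 4.9]
orientation: [-0.053, 0.999, -0.0, 0.0]
ft_force: [0.0, -1.3, 0.1]
finger_gap: 23.5
finger_force: 60.0
```

carry_out:
  increments:
    - [[0, 0, 0], [0, 0, 0.03], -1]
    - [[0, 0, 0], [0, 0, 0.045], -1]
    - [[0, 0, 0], [0, 0, 0.045], -1]
    - [[0, 0, 0], [0, 0, 0.045], -1]
    - [[0, 0, -0.05], [0.02, 0.03, 0], -1]
    - [[0, 0, -0.05], [0.02, 0.04, 0], -1]
    - [[0, 0, 0], [0.02, 0.04, 0], -1]
    - [[0, 0.1, 0], [0.02, 0.04, 0], -1]
    - [[0, 0.1, 0], [0.02, 0.04, 0], -1]
    - [[0, 0.1, 0], [0.02, 0.04, 0], -1]
    - [[0, 0.1, 0], [0.02, 0.04, 0], -1]
    - [[0, 0.036, 0], [0.02, 0.015, 0], -1]

```text
clock: 12.55
position: [652.6, -78.7, 167.7]
orientation: [-0.006, 0.976, 0.002, -0.219]
ft_force: [-0.5, -0.5, -3.6]
finger_gap: 23.5
finger_force: 60.0
```

carry_out:
  increments:
    - [[0, 0, 0], [0, 0, 0], -1]

```text
clock: 12.65
position: [654.1, -80.1, 166.3]
orientation: [-0.006, 0.976, 0.001, -0.217]
ft_force: [-1.2, -0.2, -3.3]
finger_gap: 23.7
finger_force: 60.0
```

```bash
python3 - <<'E'
from h import *
s=r.sense(); p=s["position"]; Rm=R.from_quat(s["orientation"]).as_matrix(); print(p,Rm.round(3).tolist(),s["finger_gap"])
P=p+[0,0,33]; d=np.array([np.cos(.436),0,-np.sin(.436)]);u=np.array([np.sin(.436),0,np.cos(.436)])
tip=P+212*d-32*u; print("pred tip",tip,proj("scene",[tip]),proj("top",[tip]))
for n in("scene","top"):
    im=r.capture(n); cv2.imwrite(f"raw_{n}4.png",im[:,:,::-1])
a=cv2.imread("raw_scene4.png")[120:330,110:370]; b=cv2.imread("raw_top4.png")[80:250,190:370]
cv2.imwrite("pics/c4.png",np.hstack([cv2.resize(a,(420,339)),cv2.resize(b,(360,339))]))
E
```

```text
[654.06401043 -80.09893107 166.2834051 ] [[-0.906, -0.011, -0.423], [-0.012, 1.0, -0.0], [0.423, 0.005, -0.906]] 23.72005053446533
pred tip [832.71687834 -80.09893107  80.74584655] [[165.7716531  216.74556441]] [[275.52175319 123.72824445]]
```

View pics/c4.png

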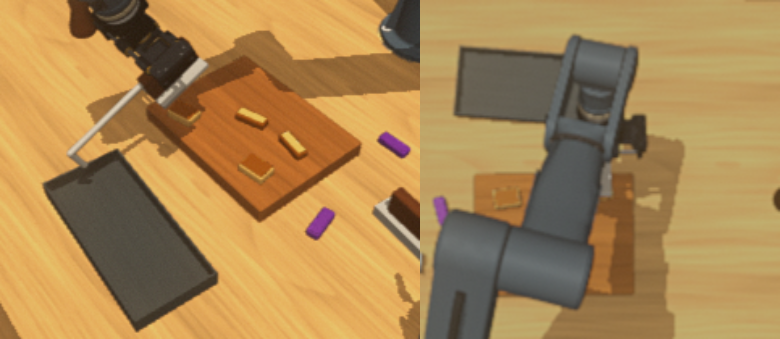

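The scene half shows the hook held nose-down over the tin's right end, with its tip at about (85,165) in the crop. In the top half the arm hides it. I refine the tip position from pixels.

```bash
python3 - <<'E'
from h import *
im=cv2.imread("raw_scene4.png")[:,:,::-1].copy()
hsv=cv2.cvtColor(im,cv2.COLOR_RGB2HSV)
m=cv2.inRange(hsv,np.array((0,0,110)),np.array((40,95,255)))[205:235,145:180]
for i,row in enumerate(m): print(205+i,''.join('#' if v else '.' for v in row))
# predicted hook outline points for P offset
p=np.array([654.1,-80.1,166.3]);th=.434
d=np.array([np.cos(th),0,-np.sin(th)]);u=np.array([np.sin(th),0,np.cos(th)])
for zo in(33,):
  for hx in(8,13): print(hx,proj("scene",[p+[0,0,zo]+(220-hx)*d+(z-38)*u for z in(0,6,52)]).round(1).tolist())
E
```

```text
205 ...............######..............
206 ..............######...............
207 .............######................
208 ............######.................
209 ...........######..................
210 ..........######...................
211 .........######....................
212 ........######.....................
213 .......######......................
214 .......#####.......................
215 ......#####........................
216 .......######......................
217 .........#####.....................
218 ..........#####....................
219 ...........######..................
220 .............#####.................
221 ..............#####................
222 ................###................
223 .................#.................
224 ...................................
225 ...................................
226 ...................................
227 ...................................
228 ...................................
229 ...................................
230 ...................................
231 ...................................
232 ...................................
233 ...................................
234 ...................................
8 [[166.7, 217.6], [165.7, 216.7], [157.5, 209.5]]
13 [[168.0, 216.4], [167.0, 215.4], [158.8, 208.2]]
```

```bash
python3 - <<'E'
from h import *
T=cv2.imread("raw_top0.png")[:,:,::-1].copy(); S=cv2.imread("raw_scene0.png")[:,:,::-1].copy()
def quad(c):
    c=cv2.convexHull(c); e=0.02
    return cv2.approxPolyDP(c,e*cv2.arcLength(c,True),True).reshape(-1,2)
def tri(a,b):
    o1,d1=ray("top",a);o2,d2=ray("scene",b);d1=d1[0];d2=d2[0]
    A=np.c_[d1,-d2]; t=np.linalg.lstsq(A,o2-o1,rcond=None)[0]; p,q=o1+t[0]*d1,o2+t[1]*d2
    return ((p+q)/2).round(1),np.linalg.norm(p-q).round(1)
bt=quad(blobs(T,(11,150,90),(17,255,255),(200,150,320,245),1000)[0]); print("top",bt.tolist())
# scene top-face corners of board read from scene0 (800x600 -> raw)
sc={"far-right(+x,-y)":(316,294),"near-right":(408,243),"near-left":(520,326),"far-left":(423,388)}
tc={"far-right(+x,-y)":(464,262),"near-right":(464,356),"near-left":(340,356),"far-left":(340,262)}
for k in sc: print(k,tri(np.array(tc[k])/1.5625,np.array(sc[k])/1.5625))
sc={"nr":(284,335),"nl":(380,458),"fr":(216,368),"fl":(305,490)}
tc={"nr":(444,225),"nl":(324,215),"fr":(446,172),"fl":(328,163)}
for k in sc: print("tin",k,tri(np.array(tc[k])/1.5625,np.array(sc[k])/1.5625))
E
```

```text
top [[296, 168], [296, 227], [217, 227], [218, 167]]
far-right(+x,-y) (array([ 654. , -174.1,   16.7]), np.float64(4.9))
near-right (array([ 399. , -176.9,   21.9]), np.float64(2.3))
near-left (array([395.8, 160.5,  26.2]), np.float64(1.5))
far-left (array([651.3, 163.4,  36.2]), np.float64(1.2))
tin nr (array([ 761. , -121.4,    7.7]), np.float64(3.2))
tin nl (array([786.1, 212.3,   4.9]), np.float64(2.1))
tin fr (array([ 907.1, -124.9,   13.3]), np.float64(0.2))
tin fl (array([924.2, 200.2,  36.9]), np.float64(1.1))
```

carry_out:
  increments:
    - [[0, 0, 0], [0, -0.005, -0.03], -1]
    - [[0, 0, 0], [0, 0, -0.025], -1]
    - [[0, 0, 0], [0, 0, -0.005], -1]
    - [[0, 0, 0], [0, 0, 0], -1]

```text
clock: 13.15
position: [650.0, -90.4, 109.4]
orientation: [-0.002, 0.976, 0.001, -0.218]
ft_force: [0.1, 0.2, -1.0]
finger_gap: 23.5
finger_force: 60.0
```

carry_out:
  increments:
    - [[0, 0, 0], [0, 0, -0.004], -1]
    - [[0, 0, 0], [0, 0, 0], -1]

```text
clock: 13.35
position: [652.2, -90.0, 107.1]
orientation: [-0.003, 0.977, 0.0, -0.215]
ft_force: [-0.6, -0.4, -3.0]
finger_gap: 23.4
finger_force: 60.0
```

carry_out:
  increments:
    - [[0, 0, 0], [0, 0, -0.004], -1]
    - [[0, 0, 0], [0, 0, 0], -1]

```text
clock: 13.55
position: [651.8, -89.4, 102.0]
orientation: [-0.003, 0.976, 0.001, -0.216]
ft_force: [-0.4, -0.7, -3.1]
finger_gap: 23.7
finger_force: 60.0
```

```bash
python3 - <<'E'
from h import *
im=r.capture("scene"); cv2.imwrite("raw_scene5.png",im[:,:,::-1]); cv2.imwrite("pics/s5.png",cv2.resize(im[130:330,110:380,::-1],(790,585),interpolation=cv2.INTER_CUBIC))
E
```

```text
(no output)
```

View pics/s5.png

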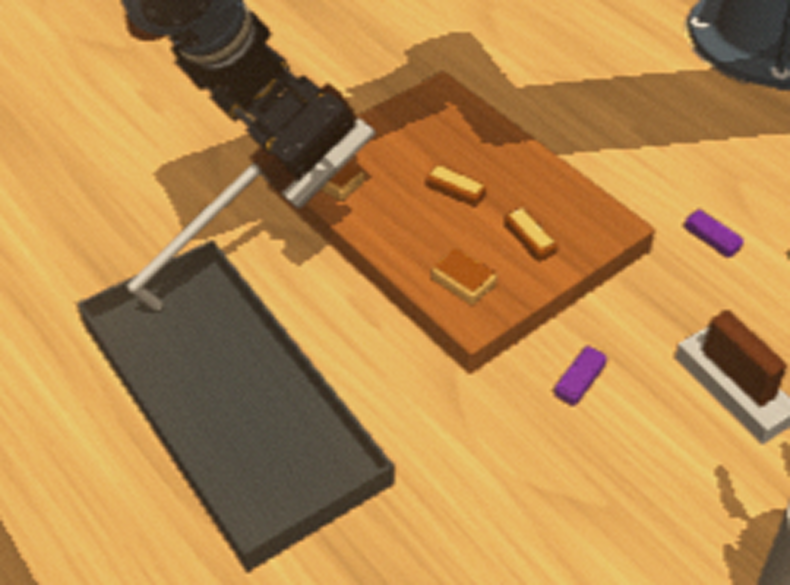

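The tip is inside the tin at (150,307), near the middle of its right end wall, and the crusts are untouched. I drag it sideways first.

carry_out:
  increments:
    - [[0, 0, 0], [0, -0.005, -0.003], -1]
    - [[0, 0, 0], [0, -0.005, 0], -1]
    - [[0, 0, 0], [0, -0.005, 0], -1]
    - [[0, 0, 0], [0, -0.005, 0], -1]
    - [[0, 0, 0], [0, -0.005, 0], -1]
    - [[0, 0, 0], [0, -0.005, 0], -1]
    - [[0, 0, 0], [0, -0.005, 0], -1]
    - [[0, 0, 0], [0, -0.005, 0], -1]
    - [[0, 0, 0], [0, -0.005, 0], -1]
    - [[0, 0, 0], [0, -0.005, 0], -1]
    - [[0, 0, 0], [0, -0.005, 0], -1]

```text
clock: 14.7
position: [651.7, -144.8, 98.9]
orientation: [-0.003, 0.976, 0.001, -0.216]
ft_force: [-0.4, 3.2, -1.1]
finger_gap: 23.6
finger_force: 60.2
```

```bash
cat >> h.py <<'E'
def rim(im):
    """tin corners in scene by dark mask quad"""
    c=blobs(im,(0,0,20),(40,110,115),(90,190,290,335),800)[0]; c=cv2.convexHull(c)
    return cv2.approxPolyDP(c,0.03*cv2.arcLength(c,True),True).reshape(-1,2)
E
python3 - <<'E'
from h import *
T0=cv2.imread("raw_top0.png")[:,:,::-1].copy()
def left(im):
    c=blobs(im,(0,0,30),(40,90,125),(190,90,275,170),200)[0]; P=plane("top",c.reshape(-1,2),29)
    m=P[:,1].max(); e=P[(P[:,1]>m-25)]
    return m.round(1),P[:,0][P[:,1]>m-60].max().round(1),P[:,0][P[:,1]>m-60].min().round(1)
print(left(T0)); im=r.capture("top"); print(left(im)); cv2.imwrite("raw_top6.png",im[:,:,::-1])
S0=cv2.imread("raw_scene0.png")[:,:,::-1].copy(); S=r.capture("scene"); print(rim(S0).tolist(),rim(S).tolist())
print(r.sense()["position"],r.sense()["ft_force"])
c=blobs(im,(0,0,30),(40,90,125),(190,90,310,170),200)[0]; print(cv2.boundingRect(c))
E
```

```text
(np.float64(211.9), np.float64(927.4), np.float64(779.6))
(np.float64(182.0), np.float64(927.8), np.float64(779.8))
[[180, 213], [243, 288], [196, 323], [137, 234]] [[176, 206], [236, 280], [188, 314], [132, 229]]
[ 651.7323776  -145.80168494   98.85478744] [ 0.04138356  2.52902626 -0.45629873]
(214, 103, 96, 45)
```

carry_out:
  increments:
    - [[0, 0, 0], [0, -0.005, 0], -1]
    - [[0, 0, 0], [0, -0.005, 0], -1]
    - [[0, 0, 0], [0, -0.005, 0], -1]
    - [[0, 0, 0], [0, -0.005, 0], -1]
    - [[0, 0, 0], [0, -0.004, 0], -1]
    - [[0, 0, 0], [0, 0, 0], -1]
    - [[0, 0, 0], [-0.01, 0.015, 0], -1]
    - [[0, 0, 0], [-0.01, 0.03, 0], -1]
    - [[0, 0, 0], [0, 0.04, 0], -1]
    - [[0, 0, 0], [0, 0.04, 0], -1]
    - [[0, 0, 0], [0, 0.04, 0], -1]
    - [[0, 0, 0], [0, 0, 0], -1]

```text
clock: 16.0
position: [631.6, 0.8, 99.0]
orientation: [-0.005, 0.976, 0.0, -0.216]
ft_force: [-0.4, 0.7, 0.2]
finger_gap: 23.3
finger_force: 60.0
```

```bash
python3 - <<'E'
from h import *
im=r.capture("top"); c=blobs(im,(0,0,30),(40,90,125),(190,90,310,170),100)
for k in c: 
    P=plane("top",k.reshape(-1,2),29); print(P.min(0).round(),P.max(0).round(),cv2.boundingRect(k))
S=r.capture("scene");print(rim(S).tolist())
cv2.imwrite("pics/s6.png",cv2.resize(S[130:330,110:380,::-1],(790,585),interpolation=cv2.INTER_CUBIC)); cv2.imwrite("raw_s6.png",S[:,:,::-1])
hsv=cv2.cvtColor(S,cv2.COLOR_RGB2HSV)
m=cv2.inRange(hsv,np.array((0,0,110)),np.array((40,95,255)))
ys,xs=np.nonzero(m[215:275,140:230]); i=ys.argmax(); print("lowest bright",xs[i]+140,ys[i]+215)
E
```

```text
[ 738. -174.] [928. 156.] (220, 104, 78, 45)
[647. -98.] [755. 108.] (231, 144, 49, 26)
[[172, 202], [230, 274], [184, 307], [128, 222]]
lowest bright 216 256
```

View pics/s6.png

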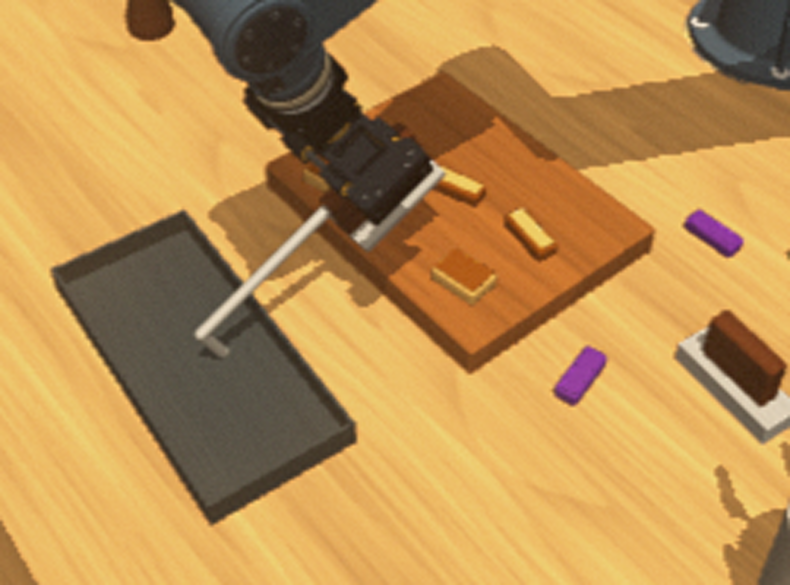

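The tip is at (218,345), mid-tin and slightly left, with the tin shifted as wanted. Now I pull it toward the board.

carry_out:
  increments:
    - [[0, 0, 0], [-0.01, 0, 0], -1]
    - [[0, 0, 0], [-0.01, 0, 0], -1]
    - [[0, 0, 0], [-0.008, 0, 0], -1]
    - [[0, 0, 0], [-0.008, 0, 0], -1]
    - [[0, 0, 0], [-0.008, 0, 0], -1]
    - [[0, 0, 0], [-0.008, 0, 0], -1]
    - [[0, 0, 0], [-0.008, 0, 0], -1]
    - [[0, 0, 0], [-0.008, 0, 0], -1]
    - [[0, 0, 0], [-0.008, 0, 0], -1]
    - [[0, 0, 0], [-0.008, 0, 0], -1]
    - [[0, 0, 0], [-0.008, 0, 0], -1]
    - [[0, 0, 0], [-0.008, 0, 0], -1]

```text
clock: 17.3
position: [531.2, -3.5, 98.9]
orientation: [-0.003, 0.976, 0.001, -0.216]
ft_force: [2.9, 0.5, -2.2]
finger_gap: 23.7
finger_force: 60.0
```

```bash
cat >> h.py <<'E'
def tinleft(im):
    c=blobs(im,(0,0,30),(40,90,125),(190,90,262,175),150)[0]; P=plane("top",c.reshape(-1,2),29)
    m=P[:,1].max(); Q=P[P[:,1]>m-50]; return m.round(1),Q[:,0].min().round(1),Q[:,0].max().round(1)
E
python3 - <<'E'
from h import *
im=r.capture("top"); print(tinleft(im)); S=r.capture("scene");print(rim(S).tolist(),r.sense()["ft_force"])
E
```

```text
(np.float64(155.9), np.float64(723.6), np.float64(870.9))
[[186, 195], [249, 263], [205, 295], [146, 216]] [-1.12804316  0.1077163  -0.83403258]
```

carry_out:
  increments:
    - [[0, 0, 0], [-0.008, 0, 0], -1]
    - [[0, 0, 0], [-0.008, 0, 0], -1]
    - [[0, 0, 0], [-0.008, 0, 0], -1]
    - [[0, 0, 0], [-0.008, 0, 0], -1]
    - [[0, 0, 0], [-0.008, 0, 0], -1]
    - [[0, 0, 0], [-0.008, 0, 0], -1]
    - [[0, 0, 0], [-0.005, 0, 0], -1]
    - [[0, 0, 0], [-0.005, 0, 0], -1]
    - [[0, 0, 0], [0, 0, 0], -1]

```text
clock: 18.3
position: [473.0, -3.5, 99.0]
orientation: [-0.003, 0.976, 0.001, -0.217]
ft_force: [1.6, 0.5, -2.4]
finger_gap: 23.4
finger_force: 60.0
```

```bash
python3 - <<'E'
from h import *
im=r.capture("top"); print(tinleft(im)); S=r.capture("scene");print(rim(S).tolist(),r.sense()["ft_force"])
b=cv2.resize(im[100:250,190:330,::-1],(560,600),interpolation=cv2.INTER_CUBIC); cv2.imwrite("raw_t7.png",im[:,:,::-1])
cv2.imwrite("raw_s7.png",S[:,:,::-1])
E
```

```text
(np.float64(156.3), np.float64(659.0), np.float64(801.7))
[[162, 208], [202, 190], [267, 256], [226, 284]] [ 0.34453628  0.01602843 -1.18170365]
```

carry_out:
  increments:
    - [[0, 0, 0], [-0.003, 0, 0], -1]
    - [[0, 0, 0], [-0.003, 0, 0], -1]
    - [[0, 0, 0], [0, 0, 0], -1]

```text
clock: 18.7
position: [472.2, -3.8, 97.7]
orientation: [-0.003, 0.977, 0.001, -0.211]
ft_force: [10.1, 0.3, -7.3]
finger_gap: 23.6
finger_force: 60.0
```

carry_out:
  increments:
    - [[0, 0, 0], [-0.003, 0, 0], -1]
    - [[0, 0, 0], [0, 0, 0], -1]

```text
clock: 18.9
position: [469.3, -3.9, 98.1]
orientation: [-0.003, 0.977, 0.0, -0.211]
ft_force: [6.5, -0.3, -3.0]
finger_gap: 23.6
finger_force: 60.0
```

```bash
python3 - <<'E'
from h import *
im=r.capture("top"); print(tinleft(im)); S=r.capture("scene");print(rim(S).tolist(),r.sense()["ft_force"])
b=cv2.resize(im[100:250,190:330,::-1],(395,423),interpolation=cv2.INTER_CUBIC)
a=cv2.resize(S[160:310,130:280,::-1],(395,423),interpolation=cv2.INTER_CUBIC)
cv2.imwrite("pics/c8.png",np.hstack([a,b]))
E
```

```text
(np.float64(156.3), np.float64(659.0), np.float64(801.8))
[[162, 208], [202, 190], [267, 256], [226, 284]] [ 6.06689192 -0.4499837  -2.35681554]
```

View pics/c8.png

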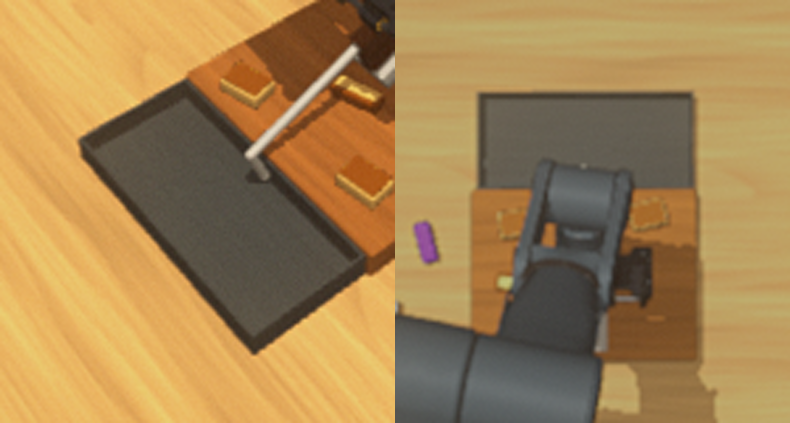

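The tin lies flush along the board's far edge (right half: tin 479–693, board 471–697), with the tip inside the near rim at (258,172). I measure the centring precisely.

```bash
python3 - <<'E'
from h import *
im=r.capture("top"); 
g=cv2.cvtColor(im,cv2.COLOR_RGB2GRAY).astype(float); s=im[:,:,0].astype(float)
T=cv2.imread("raw_top0.png")[:,:,::-1].astype(float)
def edge(row,a,b): 
    seg=s[row,a:b]; m=(seg.max()+seg.min())/2; d=np.nonzero((seg[:-1]-m)*(seg[1:]-m)<0)[0][0]
    return a+d+(seg[d]-m)/(seg[d]-seg[d+1])
L=[edge(r_,212,228) for r_ in range(138,160,3)]; Rr=[edge(r_,290,304) for r_ in range(138,160,3)]
l,rr=np.mean(L),np.mean(Rr); print(l,rr,plane("top",[[l,148],[rr,148]],30))
b=board(T.astype(np.uint8)); print(cv2.boxPoints(b).round(1).tolist())
# tin far edge slope
for c in(225,235,245,255,280,290): 
    seg=s[125:142,c]; m=(seg.max()+seg.min())/2; d=np.nonzero((seg[:-1]-m)*(seg[1:]-m)<0)[0][0]; v=125+d+(seg[d]-m)/(seg[d]-seg[d+1]); print(c,plane("top",[[c,v]],30).round(1))
E
```

```text
218.79554209183675 295.93823044567455 [[ 736.27271462  160.44570166]
 [ 739.09883435 -169.84107235]]
[[394.79998779296875, 164.1999969482422], [397.70001220703125, -175.8000030517578], [656.7000122070312, -173.60000610351562], [653.7999877929688, 166.39999389648438]]
225 [[804.2 134.8]]
235 [[804.6  91.9]]
245 [[805.7  49. ]]
255 [[806.1   6.1]]
280 [[ 807.  -101.2]]
290 [[ 807.6 -144.1]]
```

carry_out:
  increments:
    - [[0, 0, 0], [0.007, 0, 0], -1]
    - [[0, 0, 0], [0.004, 0, 0], -1]
    - [[0, 0, 0], [0, 0, 0.03], -1]
    - [[0, 0, 0], [0, 0, 0.035], -1]
    - [[0, 0, 0], [0, 0, 0.035], -1]
    - [[0, -0.1, 0], [0, -0.03, 0], -1]
    - [[0, -0.1, 0], [0, -0.04, 0], -1]
    - [[0, -0.1, 0], [0, -0.04, 0], -1]
    - [[0, -0.1, 0], [0, -0.04, 0], -1]
    - [[0, -0.036, 0], [0, -0.04, 0], -1]
    - [[0, 0, 0], [0, -0.04, 0], -1]
    - [[0, 0, 0], [0, -0.04, 0], -1]

```text
clock: 20.25
position: [472.7, -273.2, 198.0]
orientation: [-0.003, 1.0, 0.002, -0.003]
ft_force: [0.9, 0.2, -2.5]
finger_gap: 23.4
finger_force: 60.0
```

carry_out:
  increments:
    - [[0, 0, 0], [0.01, -0.04, 0], -1]
    - [[0, 0, 0], [0.005, -0.04, 0], -1]
    - [[0, 0, 0], [0, -0.01, -0.03], -1]
    - [[0, 0, 0], [0, 0, -0.04], -1]
    - [[0, 0, 0], [0, 0, -0.04], -1]
    - [[0, 0, 0], [0, 0, -0.03], -1]
    - [[0, 0, 0], [0, 0, -0.02], -1]
    - [[0, 0, 0], [0, 0, 0], -1]

```text
clock: 21.05
position: [486.7, -359.4, 34.5]
orientation: [-0.003, 1.0, 0.005, -0.005]
ft_force: [-0.1, 0.1, -1.8]
finger_gap: 23.5
finger_force: 60.0
```

```bash
python3 - <<'E'
from h import *
s=r.sense();print(s["position"],s["orientation"].round(4),s["ft_force"])
im=r.capture("top"); print(tinleft(im))
S=r.capture("scene"); cv2.imwrite("pics/s9.png",cv2.resize(S[70:310,110:400,::-1],(725,600),interpolation=cv2.INTER_CUBIC))
E
```

```text
[ 486.72006731 -359.41766473   34.52474009] [-0.0032  1.      0.005  -0.0049] [-0.12449655  0.13047978 -1.83723687]
(np.float64(156.3), np.float64(659.0), np.float64(801.6))
```

View pics/s9.png

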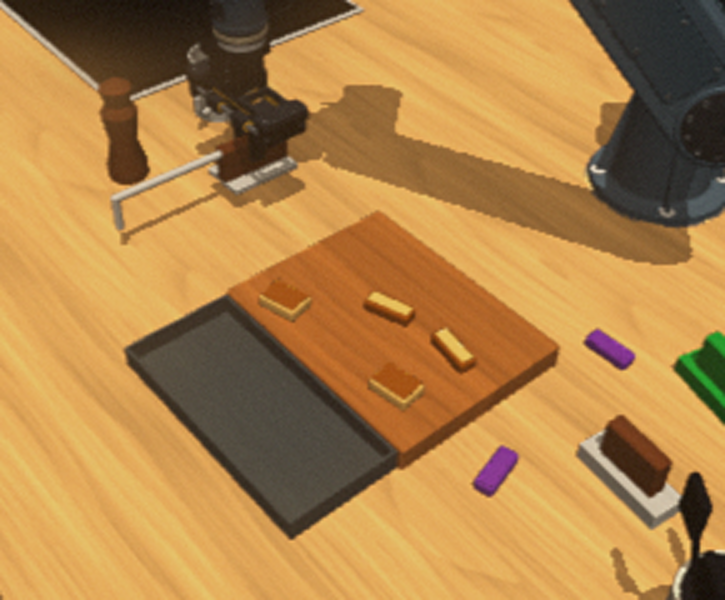

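The tin stays flush with the board and the hook hangs level just above the worktop beside the mill, which is untouched. I lower and release it.

carry_out:
  increments:
    - [[0, 0, 0], [0, 0, -0.015], -1]
    - [[0, 0, 0], [0, 0, -0.007], -1]
    - [[0, 0, 0], [0, 0, -0.003], -1]
    - [[0, 0, 0], [0, 0, 0], -1]

```text
clock: 21.55
position: [490.5, -363.2, 13.5]
orientation: [-0.003, 1.0, 0.0, -0.0]
ft_force: [-1.1, -1.0, -3.7]
finger_gap: 23.2
finger_force: 60.0
```

carry_out:
  increments:
    - [[0, 0, 0], [0, 0, -0.002], -1]
    - [[0, 0, 0], [0, 0, 0], -1]

```text
clock: 21.75
position: [490.8, -363.6, 12.0]
orientation: [-0.003, 1.0, -0.0, 0.0]
ft_force: [0.0, -0.1, -2.1]
finger_gap: 23.6
finger_force: 60.0
```

carry_out:
  increments:
    - [[0, 0, 0], [0, 0, -0.004], -1]
    - [[0, 0, 0], [0, 0, 0], -1]

```text
clock: 21.95
position: [490.5, -363.3, 7.5]
orientation: [-0.003, 1.0, 0.0, -0.0]
ft_force: [-0.4, -0.5, -2.4]
finger_gap: 23.7
finger_force: 60.0
```

carry_out:
  increments:
    - [[0, 0, 0], [0, 0, -0.003], -1]
    - [[0, 0, 0], [0, 0, 0], -1]

```text
clock: 22.15
position: [491.2, -363.7, 5.7]
orientation: [-0.003, 1.0, -0.0, 0.0]
ft_force: [-0.2, 2.0, 2.6]
finger_gap: 23.7
finger_force: 60.0
```

carry_out:
  increments:
    - [[0, 0, 0], [0, 0, 0], 1]
    - [[0, 0, 0], [0, 0, 0], 1]
    - [[0, 0, 0], [0, 0, 0], 1]
    - [[0, 0, 0], [0, 0, 0], 1]
    - [[0, 0, 0], [0, 0, 0], 1]
    - [[0, 0, 0], [0, 0, 0.04], 1]
    - [[0, 0, 0], [0, 0, 0.045], 1]
    - [[0, 0, 0], [0, 0, 0.045], 1]
    - [[0, 0, 0], [0, 0, 0.045], 1]
    - [[0, 0, -0.14], [-0.001, 0.03, 0], 1]
    - [[0, 0, -0.14], [-0.001, 0.044, 0], 1]
    - [[0, 0, -0.14], [-0.001, 0.044, 0], 1]

```text
clock: 23.35
position: [487.6, -244.8, 180.4]
orientation: [0.209, 0.978, -0.0, 0.001]
ft_force: [1.6, 0.1, -0.1]
finger_gap: 86.9
finger_force: 0.0
```

carry_out:
  increments:
    - [[0, 0, -0.14], [-0.001, 0.044, 0], 1]
    - [[0, 0, -0.14], [-0.001, 0.044, 0], 1]
    - [[0, 0, -0.14], [-0.001, 0.044, 0], 1]
    - [[0, 0, -0.14], [-0.001, 0.044, 0], 1]
    - [[0, 0, -0.14], [-0.001, 0.044, 0], 1]
    - [[0, 0, -0.14], [-0.001, 0.044, 0], 1]
    - [[0, 0, -0.14], [-0.001, 0.044, 0], 1]
    - [[0, 0, -0.14], [-0.001, 0.044, 0], 1]
    - [[0, 0, -0.14], [-0.001, 0.044, 0], 1]
    - [[0, 0, 0], [-0.001, 0.044, 0], 1]
    - [[0, 0, 0], [-0.001, 0.044, 0], 1]
    - [[0, 0, 0], [-0.001, 0.044, 0], 1]

```text
clock: 24.55
position: [476.1, 273.4, 179.9]
orientation: [0.731, 0.683, 0.0, 0.0]
ft_force: [1.1, -1.6, 0.5]
finger_gap: 87.3
finger_force: 0.0
```

carry_out:
  increments:
    - [[0, 0, 0], [-0.001, 0.03, 0], 1]
    - [[0, 0, 0], [0, 0, 0], 1]

```text
clock: 24.75
position: [475.1, 305.3, 179.8]
orientation: [0.729, 0.684, 0.001, -0.0]
ft_force: [0.5, -0.6, -0.1]
finger_gap: 86.9
finger_force: 0.0
```

```bash
python3 - <<'E'
from h import *
f=lambda a:[np.round(a[0],1),np.round(a[1],1),round(a[2],1)]
print(r.sense()["q"].round(2))
im=r.capture("top"); print("tin",tinleft(im))
for c in blobs(im,(0,0,135),(30,85,255),(330,150,356,226)): print(" hook",f(rect("top",c,30)))
for n,i0 in(("scene",cv2.imread("raw_scene0.png")[:,:,::-1].copy()),("scene",r.capture("scene"))):
  for c in blobs(i0,(0,0,120),(30,85,255),(335,220,400,290),40): print(" scraper",f(cv2.minAreaRect(c)))
E
```

```text
[0.37 0.47 1.61 0.   1.07 0.44]
tin (np.float64(156.3), np.float64(659.0), np.float64(801.4))
 hook [array([ 485.9, -334.6]), array([ 21.3, 106.4]), 89.9]
 hook [array([ 629.2, -364.7]), array([ 12.8, 171.4]), 89.9]
 hook [array([ 486.3, -385.6]), array([ 12.8, 106.3]), 89.8]
 scraper [array([362.1, 258.3]), array([44.8, 13.4]), 43.6]
 scraper [array([362.8, 258.8]), array([46. , 14.1]), 45.0]
```

carry_out:
  increments:
    - [[0, 0, -0.035], [-0.005, 0.033, 0], 1]
    - [[0, 0, 0], [0, 0, -0.04], 1]
    - [[0, 0, 0], [0, 0, -0.04], 1]
    - [[0, 0, 0], [0, 0, -0.04], 1]
    - [[0, 0, 0], [0, 0, -0.03], 1]
    - [[0, 0, 0], [0, 0, -0.012], 1]
    - [[0, 0, 0], [0, 0, 0], -1]
    - [[0, 0, 0], [0, 0, 0], -1]
    - [[0, 0, 0], [0, 0, 0], -1]
    - [[0, 0, 0], [0, 0, 0], -1]
    - [[0, 0, 0], [0, 0, 0], -1]
    - [[0, 0, 0], [0, 0, 0], -1]
  force: 50

```text
clock: 26.05
position: [470.8, 334.9, 18.6]
orientation: [0.743, 0.67, 0.001, 0.0]
ft_force: [-0.2, -0.3, 0.1]
finger_gap: 47.0
finger_force: 0.0
```

carry_out:
  increments:
    - [[0, 0, 0], [0, 0, 0], -1]
    - [[0, 0, 0], [0, 0, 0], -1]
    - [[0, 0, 0], [0, 0, 0], -1]
    - [[0, 0, 0], [0, 0, 0], -1]

```text
clock: 26.45
position: [470.8, 334.7, 17.8]
orientation: [0.743, 0.67, 0.0, 0.0]
ft_force: [0.1, -0.1, 0.8]
finger_gap: 23.3
finger_force: 49.8
```

carry_out:
  increments:
    - [[0, 0, 0], [0, 0, 0.035], -1]
    - [[0, 0, 0], [0, 0, 0.042], -1]
    - [[0, 0, 0.055], [-0.005, -0.04, 0], -1]
    - [[0, 0, 0.055], [-0.005, -0.04, 0], -1]
    - [[0, 0, 0], [-0.005, -0.04, 0], -1]
    - [[0, 0, 0], [-0.005, -0.04, 0], -1]
    - [[0, 0, 0], [-0.005, -0.04, 0], -1]
    - [[0, 0, 0], [-0.006, -0.04, 0], -1]
    - [[0, 0, 0], [0, 0, 0], -1]
    - [[0, 0, 0], [0, 0, -0.02], -1]
    - [[0, 0, 0], [0, 0, -0.012], -1]
    - [[0, 0, 0], [0, 0, 0], -1]

```text
clock: 27.65
position: [438.0, 95.1, 61.5]
orientation: [0.705, 0.709, -0.001, -0.002]
ft_force: [-1.1, 1.0, -1.7]
finger_gap: 23.6
finger_force: 49.8
```

carry_out:
  increments:
    - [[0, 0, 0], [0, 0, -0.005], -1]
    - [[0, 0, 0], [0, 0, 0], -1]

```text
clock: 27.85
position: [439.5, 95.1, 57.7]
orientation: [0.705, 0.71, -0.0, -0.0]
ft_force: [-0.7, -0.1, -2.4]
finger_gap: 23.4
finger_force: 49.8
```

carry_out:
  increments:
    - [[0, 0, 0], [0, 0, -0.003], -1]
    - [[0, 0, 0], [0, 0, 0], -1]

```text
clock: 28.05
position: [439.5, 94.8, 54.9]
orientation: [0.705, 0.71, 0.0, 0.0]
ft_force: [-0.9, 0.5, -2.4]
finger_gap: 24.0
finger_force: 49.8
```

carry_out:
  increments:
    - [[0, 0, 0], [0.01, 0, 0], -1]
    - [[0, 0, 0], [0.01, 0, 0], -1]
    - [[0, 0, 0], [0.01, 0, 0], -1]
    - [[0, 0, 0], [0.01, 0, 0], -1]
    - [[0, 0, 0], [0.01, 0, 0], -1]
    - [[0, 0, 0], [0.01, 0, 0], -1]
    - [[0, 0, 0], [0.01, 0, 0], -1]
    - [[0, 0, 0], [0.01, 0, 0], -1]
    - [[0, 0, 0], [0.01, 0, 0], -1]
    - [[0, 0, 0], [0.01, 0, 0], -1]
    - [[0, 0, 0], [0.01, 0, 0], -1]

```text
clock: 29.15
position: [550.0, 94.6, 54.8]
orientation: [0.705, 0.709, -0.0, -0.0]
ft_force: [-1.2, -0.6, -1.5]
finger_gap: 23.4
finger_force: 49.8
```

carry_out:
  increments:
    - [[0, 0, 0], [0.01, 0, 0], -1]
    - [[0, 0, 0], [0.01, 0, 0], -1]
    - [[0, 0, 0], [0.01, 0, 0], -1]
    - [[0, 0, 0], [0.01, 0, 0], -1]
    - [[0, 0, 0], [0.01, 0, 0], -1]
    - [[0, 0, 0], [0.01, 0, 0], -1]
    - [[0, 0, 0], [0.01, 0, 0], -1]
    - [[0, 0, 0], [0.01, 0, 0], -1]
    - [[0, 0, 0], [0.01, 0, 0], -1]
    - [[0, 0, 0], [0.01, 0, 0], -1]
    - [[0, 0, 0], [0.01, 0, 0], -1]

```text
clock: 30.25
position: [660.3, 94.6, 54.8]
orientation: [0.705, 0.709, 0.0, 0.0]
ft_force: [0.8, 0.3, -3.4]
finger_gap: 24.0
finger_force: 49.8
```

```bash
cat >> h.py <<'E'
def crusts(S):
    """yellowish/orange blobs in scene; returns world on board top and raw px"""
    hsv=cv2.cvtColor(S,cv2.COLOR_RGB2HSV)
    out=[]
    for c in blobs(S,(20,110,150),(34,255,255),(120,165,320,300),8):
        m=cv2.moments(c); px=[m["m10"]/m["m00"],m["m01"]/m["m00"]]
        if cv2.contourArea(c)<400: out.append((np.round(px),plane("scene",[px],45)[0].round(),cv2.contourArea(c)))
    return out
E
python3 - <<'E'
from h import *
print(r.sense()["position"])
im=r.capture("top"); print("tin",tinleft(im)); S=r.capture("scene"); cv2.imwrite("raw_s10.png",S[:,:,::-1])
print(crusts(cv2.imread("raw_scene0.png")[:,:,::-1].copy())); print(crusts(S))
E
```

```text
[660.30901369  94.63403005  54.81668462]
tin (np.float64(193.9), np.float64(624.3), np.float64(801.4))
[(array([133., 273.]), array([988.,   7.]), 78.0), (array([268., 285.]), array([739., 252.]), 61.5), (array([291., 208.]), array([507.,  89.]), 44.5), (array([229., 259.]), array([767., 126.]), 37.5), (array([266., 191.]), array([520., -14.]), 36.0), (array([223., 229.]), array([718.,  30.]), 22.5), (array([182., 198.]), array([ 741., -147.]), 20.5), (array([257., 293.]), array([776., 252.]), 8.5)]
[(array([260., 285.]), array([754., 240.]), 398.5), (array([314., 270.]), array([614., 294.]), 45.5), (array([275., 266.]), array([686., 219.]), 34.5), (array([166., 254.]), array([889.,   5.]), 34.5), (array([245., 242.]), array([697., 108.]), 32.0), (array([315., 234.]), array([526., 208.]), 27.5), (array([279., 286.]), array([719., 272.]), 25.0), (array([122., 296.]), array([1039.,   51.]), 14.5), (array([317., 263.]), array([593., 281.]), 14.5), (array([302., 290.]), array([682., 316.]), 12.0), (array([191., 184.]), array([ 687., -184.]), 10.5), (array([304., 244.]), array([575., 213.]), 8.5)]
```

carry_out:
  increments:
    - [[0, 0, 0], [-0.005, 0, 0.035], -1]
    - [[0, 0, 0], [-0.035, -0.016, 0.01], -1]
    - [[0, 0, 0], [-0.04, -0.016, 0], -1]
    - [[0, 0, 0], [-0.04, -0.016, 0], -1]
    - [[0, 0, 0], [-0.04, -0.016, 0], -1]
    - [[0, 0, 0], [-0.03, -0.016, 0], -1]
    - [[0, 0, 0], [-0.03, -0.016, 0], -1]
    - [[0, 0, 0], [0, 0, -0.025], -1]
    - [[0, 0, 0], [0, 0, -0.015], -1]
    - [[0, 0, 0], [0, 0, -0.005], -1]
    - [[0, 0, 0], [0, 0, 0], -1]

```text
clock: 31.45
position: [439.2, -1.3, 54.6]
orientation: [0.705, 0.709, -0.0, -0.001]
ft_force: [0.6, 0.3, -2.6]
finger_gap: 23.7
finger_force: 49.8
```

```bash
python3 - <<'E'
from h import *
s=r.sense(); print(s["position"],s["ft_force"],s["finger_gap"])
im=r.capture("top"); cv2.imwrite("raw_t11.png",im[:,:,::-1])
S=r.capture("scene"); cv2.imwrite("raw_s11.png",S[:,:,::-1])
S0=cv2.imread("raw_s7.png")[:,:,::-1]
# yellow pixels inside tin polygon / on board left lane (scene)
hsv=cv2.cvtColor(S,cv2.COLOR_RGB2HSV); m=cv2.inRange(hsv,np.array((10,120,120)),np.array((34,255,255)))
poly=proj("scene",[[660,155,15],[660,-165,15],[800,-165,15],[800,155,15]]).astype(np.int32)
k=np.zeros_like(m); cv2.fillPoly(k,[poly],255); k=cv2.erode(k,np.ones((5,5)))
n,l,st,ce=cv2.connectedComponentsWithStats(m&k)
for i in range(1,n):
    if st[i,4]>10: print("in tin",ce[i].round(),st[i,4],plane("scene",[ce[i]],14).round())
E
```

```text
[439.19325071  -1.30910408  54.59063661] [ 0.64610605  0.25265957 -2.61118867] 23.74181492031035
in tin [245. 243.] 207 [[682.  89.]]
```

Both lane-1 crusts are in the tin at about (682,89). Lane 2 next, then lane 3.

carry_out:
  increments:
    - [[0, 0, 0], [0.01, 0, 0], -1]
    - [[0, 0, 0], [0.01, 0, 0], -1]
    - [[0, 0, 0], [0.01, 0, 0], -1]
    - [[0, 0, 0], [0.01, 0, 0], -1]
    - [[0, 0, 0], [0.01, 0, 0], -1]
    - [[0, 0, 0], [0.01, 0, 0], -1]
    - [[0, 0, 0], [0.01, 0, 0], -1]
    - [[0, 0, 0], [0.01, 0, 0], -1]
    - [[0, 0, 0], [0.01, 0, 0], -1]
    - [[0, 0, 0], [0.01, 0, 0], -1]
    - [[0, 0, 0], [0.01, 0, 0], -1]

```text
clock: 32.65
position: [550.2, -1.4, 54.8]
orientation: [0.705, 0.709, -0.0, -0.0]
ft_force: [0.6, 0.3, -2.6]
finger_gap: 23.8
finger_force: 49.8
```

carry_out:
  increments:
    - [[0, 0, 0], [0.01, 0, 0], -1]
    - [[0, 0, 0], [0.01, 0, 0], -1]
    - [[0, 0, 0], [0.01, 0, 0], -1]
    - [[0, 0, 0], [0.01, 0, 0], -1]
    - [[0, 0, 0], [0.01, 0, 0], -1]
    - [[0, 0, 0], [0.01, 0, 0], -1]
    - [[0, 0, 0], [0.01, 0, 0], -1]
    - [[0, 0, 0], [0.01, 0, 0], -1]
    - [[0, 0, 0], [0.01, 0, 0], -1]
    - [[0, 0, 0], [0.01, 0, 0], -1]
    - [[0, 0, 0], [0.01, 0, 0], -1]

```text
clock: 33.75
position: [660.3, -1.4, 54.8]
orientation: [0.705, 0.709, 0.0, 0.0]
ft_force: [-0.1, -0.2, -1.8]
finger_gap: 23.6
finger_force: 49.8
```

carry_out:
  increments:
    - [[0, 0, 0], [-0.005, 0, 0.035], -1]
    - [[0, 0, 0], [-0.035, -0.016, 0.01], -1]
    - [[0, 0, 0], [-0.04, -0.02, 0], -1]
    - [[0, 0, 0], [-0.04, -0.02, 0], -1]
    - [[0, 0, 0], [-0.02, -0.02, 0], -1]
    - [[0, 0, 0], [0, -0.02, 0], -1]
    - [[0, 0, 0], [0, 0, -0.025], -1]
    - [[0, 0, 0], [0, 0, -0.015], -1]
    - [[0, 0, 0], [0, 0, -0.005], -1]
    - [[0, 0, 0], [0, 0, 0], -1]

```text
clock: 34.75
position: [519.8, -97.5, 54.6]
orientation: [0.705, 0.709, -0.0, -0.0]
ft_force: [-0.5, -0.1, -2.6]
finger_gap: 23.6
finger_force: 49.9
```

```bash
cat >> h.py <<'E'
def intin(S,x0=660):
    hsv=cv2.cvtColor(S,cv2.COLOR_RGB2HSV); m=cv2.inRange(hsv,np.array((10,120,120)),np.array((34,255,255)))
    poly=proj("scene",[[x0,155,15],[x0,-165,15],[x0+140,-165,15],[x0+140,155,15]]).astype(np.int32)
    k=np.zeros_like(m); cv2.fillPoly(k,[poly],255); k=cv2.erode(k,np.ones((5,5)))
    n,l,st,ce=cv2.connectedComponentsWithStats(m&k)
    return [(ce[i].round(),st[i,4],plane("scene",[ce[i]],14).round()[0]) for i in range(1,n) if st[i,4]>10]
E
python3 - <<'E'
from h import *
s=r.sense(); print(s["position"],s["ft_force"],s["finger_gap"]); S=r.capture("scene"); print(intin(S))
im=r.capture("top"); print(tinleft(im))
E
```

```text
[519.79875885 -97.46401777  54.61693728] [-0.51344169 -0.12399607 -2.64130013] 23.641248753950794
[(array([223., 221.]), np.int32(124), array([684., -17.])), (array([245., 243.]), np.int32(207), array([682.,  89.]))]
(np.float64(156.3), np.float64(659.0), np.float64(801.5))
```

carry_out:
  increments:
    - [[0, 0, 0], [0.012, 0, 0], -1]
    - [[0, 0, 0], [0.012, 0, 0], -1]
    - [[0, 0, 0], [0.012, 0, 0], -1]
    - [[0, 0, 0], [0.012, 0, 0], -1]
    - [[0, 0, 0], [0.012, 0, 0], -1]
    - [[0, 0, 0], [0.012, 0, 0], -1]
    - [[0, 0, 0], [0.012, 0, 0], -1]
    - [[0, 0, 0], [0.012, 0, 0], -1]
    - [[0, 0, 0], [0.012, 0, 0], -1]
    - [[0, 0, 0], [0.012, 0, 0], -1]
    - [[0, 0, 0], [0.012, 0, 0], -1]
    - [[0, 0, 0], [0.01, 0, 0], -1]

```text
clock: 36.05
position: [660.6, -97.1, 59.8]
orientation: [0.704, 0.71, -0.002, -0.001]
ft_force: [-9.1, 2.9, 29.9]
finger_gap: 23.6
finger_force: 49.9
```

carry_out:
  increments:
    - [[0, 0, 0], [0, 0, 0], -1]
    - [[0, 0, 0], [-0.005, 0, 0.035], -1]
    - [[0, 0, 0], [-0.04, 0.02, 0.03], -1]
    - [[0, 0, 0], [-0.04, 0.03, 0], -1]
    - [[0, 0, 0], [-0.04, 0.03, 0], -1]
    - [[0, 0, 0], [-0.03, 0.04, 0], -1]
    - [[0, 0, 0], [-0.03, 0.04, 0], -1]
    - [[0, 0, 0], [0, 0.045, 0], -1]
    - [[0, 0, 0], [0, 0.045, 0], -1]
    - [[0, 0, 0], [0, 0.045, 0], -1]
    - [[0, 0, 0], [0, 0.045, 0], -1]
    - [[0, 0, 0], [0, 0.04, 0], -1]

```text
clock: 37.25
position: [480.2, 284.4, 118.7]
orientation: [0.704, 0.71, 0.001, 0.001]
ft_force: [1.2, -1.4, -2.9]
finger_gap: 23.9
finger_force: 49.9
```

```bash
python3 - <<'E'
from h import *
s=r.sense(); print(s["position"],s["ft_force"],s["finger_gap"]); S=r.capture("scene"); print(intin(S))
im=r.capture("top"); print(tin(im,(190,90,310,175))); cv2.imwrite("raw_t12.png",im[:,:,::-1]); cv2.imwrite("raw_s12.png",S[:,:,::-1])
E
```

```text
[480.16768809 284.4058553  118.69995432] [ 1.21203298 -1.42473109 -2.88267092] 23.920556469731974
[(array([203., 204.]), np.int32(123), array([ 689., -115.])), (array([223., 221.]), np.int32(122), array([684., -18.])), (array([245., 242.]), np.int32(206), array([682.,  89.]))]
((731.6805419921875, -5.038604736328125), (142.4736785888672, 321.5898132324219), 0.49066492915153503)
```

```bash
python3 - <<'E'
import cv2,numpy as np
S=cv2.imread("raw_s12.png")[165:305,130:290]; T=cv2.imread("raw_t12.png")[120:240,205:305]
cv2.imwrite("pics/c12.png",np.hstack([cv2.resize(S,(480,420),interpolation=cv2.INTER_CUBIC),cv2.resize(T,(320,420),interpolation=cv2.INTER_CUBIC)]))
E
```

```text
(no output)
```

View pics/c12.png

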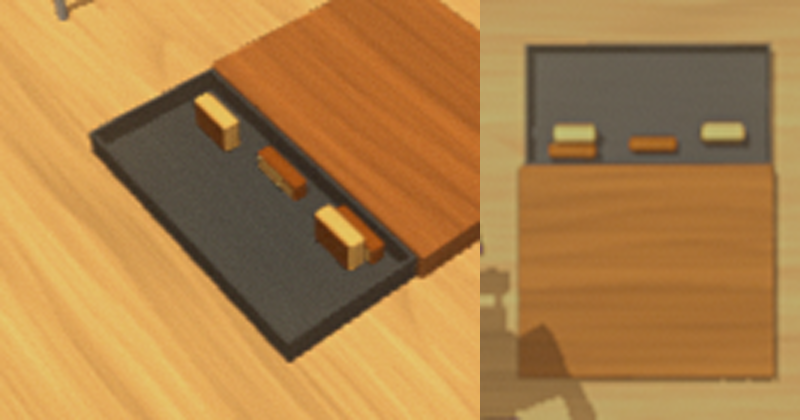

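All four crusts are in the tin: slices on edge at (217,122) and (340,238), sticks at (282,172) and (362,232) in the left half. The board is bare and the tin is still flush. I put the scraper back.

carry_out:
  increments:
    - [[0, 0, 0], [-0.005, 0.025, 0], -1]
    - [[0, 0, 0], [-0.005, 0.025, -0.02], -1]
    - [[0, 0, 0], [0, 0, -0.035], -1]
    - [[0, 0, 0], [0, 0, -0.025], -1]
    - [[0, 0, 0], [0, 0, -0.012], -1]
    - [[0, 0, 0], [0, 0, -0.005], -1]
    - [[0, 0, 0], [0, 0, 0], -1]

```text
clock: 38.05
position: [470.0, 331.1, 20.8]
orientation: [0.705, 0.709, 0.0, 0.0]
ft_force: [0.1, -0.2, -2.1]
finger_gap: 23.8
finger_force: 49.9
```

carry_out:
  increments:
    - [[0, 0, 0], [0, 0, -0.002], -1]
    - [[0, 0, 0], [0, 0, 0], -1]

```text
clock: 38.25
position: [470.3, 331.4, 19.7]
orientation: [0.705, 0.709, 0.001, 0.0]
ft_force: [-0.5, 0.2, -1.6]
finger_gap: 23.5
finger_force: 49.9
```

carry_out:
  increments:
    - [[0, 0, 0], [0, 0, -0.002], -1]
    - [[0, 0, 0], [0, 0, 0], -1]

```text
clock: 38.45
position: [470.3, 331.5, 17.7]
orientation: [0.705, 0.709, 0.001, 0.0]
ft_force: [0.6, -0.5, 2.3]
finger_gap: 23.6
finger_force: 49.9
```

carry_out:
  increments:
    - [[0, 0, 0], [0, 0, 0], 1]
    - [[0, 0, 0], [0, 0, 0], 1]
    - [[0, 0, 0], [0, 0, 0], 1]
    - [[0, 0, 0], [0, 0, 0], 1]
    - [[0, 0, 0], [0, 0, 0], 1]
    - [[0, 0, 0], [0, 0, 0], 1]
    - [[0, 0, 0], [0, 0, 0.04], 1]
    - [[0, 0, 0], [0, 0, 0.045], 1]
    - [[0, 0, 0], [0, 0, 0.045], 1]
    - [[0, 0, 0], [0, 0, 0.035], 1]
    - [[0, 0, 0.14], [0, -0.04, 0], 1]
    - [[0, 0, 0.14], [0, -0.044, 0], 1]

```text
clock: 39.65
position: [470.3, 247.6, 183.5]
orientation: [0.595, 0.804, 0.002, 0.001]
ft_force: [0.3, -0.0, -0.1]
finger_gap: 86.7
finger_force: 0.0
```

carry_out:
  increments:
    - [[0, 0, 0.14], [0.001, -0.044, 0], 1]
    - [[0, 0, 0.14], [0.001, -0.044, 0], 1]
    - [[0, 0, 0.14], [0.001, -0.044, 0], 1]
    - [[0, 0, 0.14], [0.001, -0.044, 0], 1]
    - [[0, 0, 0.14], [0.001, -0.044, 0], 1]
    - [[0, 0, 0.14], [0.002, -0.044, 0], 1]
    - [[0, 0, 0.14], [0.002, -0.044, 0], 1]
    - [[0, 0, 0.14], [0.002, -0.044, 0], 1]
    - [[0, 0, 0.14], [0.002, -0.044, 0], 1]
    - [[0, 0, 0.02], [0.002, -0.044, 0], 1]
    - [[0, 0, 0], [0.002, -0.044, 0], 1]
    - [[0, 0, 0], [0, 0, 0], 1]

```text
clock: 40.85
position: [487.8, -228.0, 182.0]
orientation: [0.029, 1.0, -0.002, 0.002]
ft_force: [0.0, 0.8, 0.9]
finger_gap: 87.0
finger_force: 0.0
```

```bash
python3 - <<'E'
from h import *
f=lambda a:[np.round(a[0],1),np.round(a[1],1),round(a[2],1)]
im=r.capture("top"); print("tin",tinleft(im))
for c in blobs(im,(0,0,135),(30,85,255),(325,140,365,230)): print(" hook",f(rect("top",c,30)))
for c in blobs(im,(0,0,135),(30,85,255),(155,195,200,225)): print(" scraper",f(rect("top",c,26)))
for c in blobs(im,(8,130,40),(17,255,140),(330,190,360,230)): print(" grip",f(rect("top",c,65)))
E
```

```text
tin (np.float64(156.3), np.float64(659.0), np.float64(801.4))
 hook [array([ 652.8, -371.1]), array([  8.6, 167.5]), 89.9]
 hook [array([ 509.7, -389.9]), array([ 12.8, 110.7]), 89.8]
 hook [array([ 549.7, -339. ]), array([21.3, 29.9]), 89.9]
 scraper [array([469.6, 335. ]), array([ 42.5, 119.6]), 0.5]
 grip [array([ 535.3, -362.5]), array([20.9, 46. ]), 89.9]
```

The hook has been knocked about 24 mm forward and 5 mm sideways but still stands straight. I correct for that.

carry_out:
  increments:
    - [[0, 0, 0.03], [0.007, -0.035, 0], 1]
    - [[0, 0, 0.028], [0.007, -0.035, 0], 1]
    - [[0, 0, 0], [0.007, -0.035, 0], 1]
    - [[0, 0, 0], [0.006, -0.035, 0], 1]
    - [[0, 0, 0], [0, 0, 0], 1]
    - [[0, 0, 0], [0, 0, -0.045], 1]
    - [[0, 0, 0], [0, 0, -0.045], 1]
    - [[0, 0, 0], [0, 0, -0.045], 1]
    - [[0, 0, 0], [0, 0, -0.03], 1]
    - [[0, 0, 0], [0, 0, -0.01], 1]
    - [[0, 0, 0], [0, 0, 0], 1]

```text
clock: 42.0
position: [512.7, -359.2, 5.4]
orientation: [-0.003, 1.0, 0.002, -0.001]
ft_force: [0.5, -0.4, 1.0]
finger_gap: 86.8
finger_force: 0.0
```

carry_out:
  increments:
    - [[0, 0, 0], [0, 0, 0], -1]
    - [[0, 0, 0], [0, 0, 0], -1]
    - [[0, 0, 0], [0, 0, 0], -1]
    - [[0, 0, 0], [0, 0, 0], -1]
    - [[0, 0, 0], [0, 0, 0], -1]
    - [[0, 0, 0], [0, 0, 0], -1]
    - [[0, 0, 0], [0, 0, 0], -1]
    - [[0, 0, 0], [0, 0, 0], -1]
    - [[0, 0, 0], [0, 0, 0], -1]
    - [[0, 0, 0], [0, 0, 0], -1]
  force: 60

```text
clock: 43.0
position: [513.7, -362.1, 6.7]
orientation: [-0.003, 1.0, -0.0, 0.0]
ft_force: [1.0, -0.4, -0.4]
finger_gap: 23.5
finger_force: 60.0
```

carry_out:
  increments:
    - [[0, 0, 0], [0, 0, 0.035], -1]
    - [[0, 0, 0], [0, 0, 0.045], -1]
    - [[0, 0, 0], [0, 0, 0.045], -1]
    - [[0, 0, 0], [0, 0, 0.045], -1]
    - [[0, 0, 0], [0.006, 0.04, 0.02], -1]
    - [[0, 0.05, 0], [0.005, 0.04, 0.01], -1]
    - [[0, 0.1, 0], [0.005, 0.04, 0], -1]
    - [[0, 0.1, 0], [0.005, 0.04, 0], -1]
    - [[0, 0.1, 0], [0.005, 0.04, 0], -1]
    - [[0, 0.086, 0], [0.005, 0.04, 0], -1]
    - [[0, 0, 0], [0.005, 0.04, 0], -1]
    - [[0, 0, 0], [0.005, 0.04, 0], -1]

```text
clock: 44.2
position: [554.5, -39.3, 205.0]
orientation: [-0.003, 0.976, 0.001, -0.217]
ft_force: [0.3, -0.4, -1.5]
finger_gap: 23.9
finger_force: 60.0
```

carry_out:
  increments:
    - [[0, 0, 0], [0.005, 0.037, 0], -1]
    - [[0, 0, 0], [0, 0, 0], -1]
    - [[0, 0, 0], [0, 0, 0], -1]

```text
clock: 44.5
position: [559.1, -3.7, 206.0]
orientation: [-0.004, 0.976, 0.0, -0.217]
ft_force: [0.2, -0.3, -2.3]
finger_gap: 23.8
finger_force: 60.0
```

```bash
cat >> h.py <<'E'
def tipmask(S,x0,y0,x1,y1):
    m=cv2.inRange(cv2.cvtColor(S,cv2.COLOR_RGB2HSV),np.array((0,0,105)),np.array((40,95,255)))[y0:y1,x0:x1]
    for i,row in enumerate(m): print(y0+i,''.join('#' if v else '.' for v in row))
E
python3 - <<'E'
from h import *
s=r.sense(); p=s["position"]; print(p,s["orientation"].round(3),s["finger_gap"])
tip=p+[190,0,33-118.6]; e=proj("scene",[tip])[0]; print(tip,e)
S=r.capture("scene"); a=e.round().astype(int); tipmask(S,a[0]-25,a[1]-18,a[0]+25,a[1]+18)
print(intin(S)); print(tinleft(r.capture("top")))
E
```

```text
[559.07031373  -3.74687291 206.01219724] [-0.004  0.976  0.    -0.217] 23.775927960608062
[749.07031373  -3.74687291 120.41219724] [205.14497934 208.91818116]
191 ............................######................
192 ............................#####.................
193 ..........................######..................
194 .........................######...................
195 ........................######....................
196 .......................#######....................
197 ......................######......................
198 .....................######.......................
199 ....................######........................
200 ...................#######........................
201 ..................######..........................
202 .................######...........................
203 ................######............................
204 ...............######.............................
205 ..............######..............................
206 ...............#####..............................
207 ...............######.............................
208 ..
[... 632 characters left out ...]
.....................
220 ..................................................
221 ..................................................
222 ..................................................
223 ..................................................
224 ..................................................
225 ..................................................
226 ..................................................
[(array([198., 198.]), np.int32(26), array([ 688., -146.])), (array([206., 207.]), np.int32(69), array([690., -99.])), (array([223., 221.]), np.int32(118), array([684., -17.])), (array([245., 243.]), np.int32(207), array([682.,  89.]))]
(np.float64(86.1), np.float64(659.9), np.float64(841.3))
```

carry_out:
  increments:
    - [[0, 0, 0], [0, 0.002, -0.03], -1]
    - [[0, 0, 0], [0, 0, -0.035], -1]
    - [[0, 0, 0], [0, 0, -0.025], -1]
    - [[0, 0, 0], [0, 0, -0.012], -1]
    - [[0, 0, 0], [0, 0, -0.004], -1]
    - [[0, 0, 0], [0, 0, 0], -1]
    - [[0, 0, 0], [0.01, 0, 0], -1]
    - [[0, 0, 0], [0.01, 0, 0], -1]
    - [[0, 0, 0], [0.01, 0, 0], -1]
    - [[0, 0, 0], [0, 0, 0], -1]

```text
clock: 45.6
position: [592.2, -2.8, 101.0]
orientation: [-0.003, 0.977, 0.0, -0.214]
ft_force: [0.2, 0.7, -1.8]
finger_gap: 24.2
finger_force: 60.0
```

```bash
python3 - <<'E'
from h import *
s=r.sense(); p=s["position"]; print(p,s["ft_force"])
S=r.capture("scene"); print(rim(S).tolist()); print(intin(S)); tipmask(S,170,215,215,255)
im=r.capture("top"); cv2.imwrite("raw_t13.png",im[:,:,::-1]); s=im[:,:,0].astype(float)
for c in(222,230,285,292):
    seg=s[120:145,c]; m=(seg.max()+seg.min())/2; d=np.nonzero((seg[:-1]-m)*(seg[1:]-m)<0)[0]; print(c,[plane("top",[[c,120+k]],30)[0].round(1).tolist() for k in d])
E
```

```text
[592.20925264  -2.76614659 101.03344307] [ 0.18551592  0.68923038 -1.78413901]
[[160, 209], [201, 190], [267, 256], [226, 284]]
[(array([202., 204.]), np.int32(125), array([ 692., -115.])), (array([218., 217.]), np.int32(20), array([685., -43.])), (array([225., 224.]), np.int32(83), array([685.,  -6.])), (array([245., 243.]), np.int32(205), array([682.,  90.]))]
215 .......................................######
216 .....................................#######.
217 ....................................#######..
218 ...................................#######...
219 ..................................#######....
220 .................................#######.....
221 ................................#######......
222 ...............................#######.......
223 ..............................#######........
224 .............................#######.........
225 ............................#######..........
226 ...........................#######...........
227 ..........................#######............
228 .........................#######.............
229 ........................#######
[... 650 characters left out ...]
..............
243 ........................####.................
244 .........................###.................
245 .............................................
246 .............................................
247 .............................................
248 .............................................
249 .............................................
250 .............................................
251 .............................................
252 .............................................
253 .............................................
254 .............................................
222 [[809.9, 147.7]]
230 [[810.2, 113.4]]
285 [[812.2, -122.6]]
292 [[812.5, -152.7]]
```

carry_out:
  increments:
    - [[0, 0, 0], [0.006, 0, 0], -1]
    - [[0, 0, 0], [0.008, 0, 0], -1]
    - [[0, 0, 0], [0.008, 0, 0], -1]
    - [[0, 0, 0], [0.008, 0, 0], -1]
    - [[0, 0, 0], [0.008, 0, 0], -1]
    - [[0, 0, 0], [0.008, 0, 0], -1]
    - [[0, 0, 0], [0.008, 0, 0], -1]
    - [[0, 0, 0], [0.008, 0, 0], -1]
    - [[0, 0, 0], [0.008, 0, 0], -1]
    - [[0, 0, 0], [0.006, 0, 0], -1]
    - [[0, 0, 0], [0, 0, 0], -1]

```text
clock: 46.8
position: [664.7, -2.5, 101.4]
orientation: [-0.003, 0.976, 0.001, -0.218]
ft_force: [-3.5, 0.4, 2.1]
finger_gap: 23.5
finger_force: 60.0
```

```bash
cat >> h.py <<'E'
def faredge(im,cols=(225,232,280,288),r0=100,r1=145):
    s=im[:,:,0].astype(float); out=[]
    for c in cols:
        seg=s[r0:r1,c]; m=125; d=np.nonzero((seg[:-1]-m)*(seg[1:]-m)<0)[0]
        if len(d): k=d[0]; out.append(plane("top",[[c,r0+k+(seg[k]-m)/(seg[k]-seg[k+1])]],30)[0].round(1).tolist())
    return out
E
python3 - <<'E'
from h import *
s=r.sense(); p=s["position"]; print(p,s["ft_force"],s["finger_gap"])
S=r.capture("scene"); print(rim(S).tolist())
for f in("raw_t7.png","raw_t13.png"): print(faredge(cv2.imread(f)[:,:,::-1]))
im=r.capture("top"); print(faredge(im)); cv2.imwrite("raw_t14.png",im[:,:,::-1])
E
```

```text
[664.66661     -2.53555957 101.43622387] [-3.48056555  0.36814345  2.12113885] 23.503974369050667
[[179, 199], [247, 264], [204, 299], [139, 222]]
[[803.6, 134.8], [803.9, 104.7], [806.4, -101.2], [806.8, -135.5]]
[[805.8, 134.8], [808.0, -101.2], [809.4, -135.5]]
[[877.3, 135.7], [877.6, 105.6], [879.7, -100.8], [880.7, -135.2]]
```

carry_out:
  increments:
    - [[0, 0, 0], [0.007, 0, 0], -1]
    - [[0, 0, 0], [0.007, 0, 0], -1]
    - [[0, 0, 0], [0.007, 0, 0], -1]
    - [[0, 0, 0], [0.006, 0, 0], -1]
    - [[0, 0, 0], [0, 0, 0], -1]

```text
clock: 47.4
position: [692.3, -2.7, 101.0]
orientation: [-0.003, 0.976, 0.001, -0.217]
ft_force: [-4.5, -0.2, 2.3]
finger_gap: 23.8
finger_force: 60.0
```

```bash
python3 - <<'E'
from h import *
print(r.sense()["position"],r.sense()["ft_force"]); print(faredge(r.capture("top")))
E
```

```text
[692.31062154  -2.65974501 101.03555181] [-4.47390772 -0.18086434  2.33480966]
[[905.7, 136.1], [906.1, 106.0], [908.0, -100.6], [908.3, -135.0]]
```

carry_out:
  increments:
    - [[0, 0, 0], [-0.008, 0, 0], -1]
    - [[0, 0, 0], [-0.006, 0, 0], -1]
    - [[0, 0, 0], [0, 0, 0.03], -1]
    - [[0, 0, 0], [0, 0, 0.04], -1]
    - [[0, 0, 0], [0, 0, 0.04], -1]
    - [[0, -0.036, 0], [-0.02, -0.03, 0], -1]
    - [[0, -0.1, 0], [-0.02, -0.04, 0], -1]
    - [[0, -0.1, 0], [-0.02, -0.04, 0], -1]
    - [[0, -0.1, 0], [-0.02, -0.04, 0], -1]
    - [[0, -0.1, 0], [-0.02, -0.04, 0], -1]
    - [[0, 0, 0], [-0.02, -0.04, 0], -1]
    - [[0, 0, 0], [-0.02, -0.04, 0], -1]

```text
clock: 48.65
position: [535.6, -273.1, 210.8]
orientation: [-0.002, 1.0, 0.0, -0.0]
ft_force: [0.5, -0.2, -1.6]
finger_gap: 23.5
finger_force: 60.0
```

carry_out:
  increments:
    - [[0, 0, 0], [-0.02, -0.04, 0], -1]
    - [[0, 0, 0], [-0.02, -0.04, 0], -1]
    - [[0, 0, 0], [0, -0.01, -0.03], -1]
    - [[0, 0, 0], [0, 0, -0.045], -1]
    - [[0, 0, 0], [0, 0, -0.045], -1]
    - [[0, 0, 0], [0, 0, -0.04], -1]
    - [[0, 0, 0], [0, 0, -0.02], -1]
    - [[0, 0, 0], [0, 0, 0], -1]

```text
clock: 49.45
position: [495.4, -359.7, 26.9]
orientation: [-0.003, 1.0, 0.003, -0.003]
ft_force: [-0.2, 0.1, -2.6]
finger_gap: 23.6
finger_force: 60.0
```

carry_out:
  increments:
    - [[0, 0, 0], [0, 0, -0.01], -1]
    - [[0, 0, 0], [0, 0, -0.004], -1]
    - [[0, 0, 0], [0, 0, 0], -1]

```text
clock: 49.75
position: [498.8, -362.9, 17.4]
orientation: [-0.003, 1.0, -0.0, 0.0]
ft_force: [0.2, -0.1, -1.8]
finger_gap: 23.4
finger_force: 60.0
```

carry_out:
  increments:
    - [[0, 0, 0], [0, 0, -0.003], -1]
    - [[0, 0, 0], [0, 0, 0], -1]

```text
clock: 49.95
position: [498.8, -362.9, 14.3]
orientation: [-0.003, 1.0, -0.0, 0.0]
ft_force: [0.3, 0.6, -2.4]
finger_gap: 23.9
finger_force: 60.0
```

carry_out:
  increments:
    - [[0, 0, 0], [0, 0, -0.002], -1]
    - [[0, 0, 0], [0, 0, 0], -1]

```text
clock: 50.15
position: [498.5, -362.6, 11.8]
orientation: [-0.003, 1.0, -0.0, 0.0]
ft_force: [0.3, 0.9, -3.1]
finger_gap: 23.7
finger_force: 60.0
```

carry_out:
  increments:
    - [[0, 0, 0], [0, 0, -0.003], -1]
    - [[0, 0, 0], [0, 0, 0], -1]

```text
clock: 50.35
position: [498.3, -362.4, 8.3]
orientation: [-0.003, 1.0, 0.0, -0.0]
ft_force: [0.4, 0.3, -2.8]
finger_gap: 23.3
finger_force: 60.0
```

carry_out:
  increments:
    - [[0, 0, 0], [0, 0, -0.002], -1]
    - [[0, 0, 0], [0, 0, 0], -1]

```text
clock: 50.55
position: [498.6, -362.7, 6.9]
orientation: [-0.003, 1.0, -0.0, 0.0]
ft_force: [0.4, 0.3, -1.1]
finger_gap: 23.3
finger_force: 60.0
```

carry_out:
  increments:
    - [[0, 0, 0], [0, 0, -0.002], -1]
    - [[0, 0, 0], [0, 0, 0], -1]

```text
clock: 50.75
position: [498.8, -362.8, 6.7]
orientation: [-0.003, 1.0, -0.0, 0.0]
ft_force: [-1.8, 2.2, 9.1]
finger_gap: 23.5
finger_force: 60.0
```

Contact. I release the hook, rise and move clear toward the robot side.

carry_out:
  increments:
    - [[0, 0, 0], [0, 0, 0], 1]
    - [[0, 0, 0], [0, 0, 0], 1]
    - [[0, 0, 0], [0, 0, 0], 1]
    - [[0, 0, 0], [0, 0, 0], 1]
    - [[0, 0, 0], [0, 0, 0], 1]
    - [[0, 0, 0], [0, 0, 0], 1]
    - [[0, 0, 0], [0, 0, 0.03], 1]
    - [[0, 0, 0], [0, 0, 0.045], 1]
    - [[0, 0, 0], [0, 0, 0.045], 1]
    - [[0, 0, 0], [0, 0, 0.045], 1]
    - [[0, 0, 0], [-0.02, 0.04, 0.02], 1]
    - [[0, 0, 0], [-0.02, 0.04, 0], 1]

```text
clock: 51.95
position: [460.5, -284.6, 193.5]
orientation: [-0.002, 1.0, -0.003, 0.004]
ft_force: [1.1, 0.9, 0.2]
finger_gap: 86.6
finger_force: 0.0
```

carry_out:
  increments:
    - [[0, 0, 0], [-0.01, 0.04, 0], 1]
    - [[0, 0, 0], [-0.01, 0.04, 0], 1]
    - [[0, 0, 0], [0, 0.04, 0], 1]
    - [[0, 0, 0], [0, 0.04, 0], 1]
    - [[0, 0, 0], [0, 0.04, 0], 1]
    - [[0, 0, 0], [0, 0.04, 0], 1]
    - [[0, 0, 0], [0, 0.04, 0], 1]
    - [[0, 0, 0], [0, 0.02, 0], 1]
    - [[0, 0, 0], [0, 0, 0], 1]
    - [[0, 0, 0], [0, 0, 0], 1]

```text
clock: 52.95
position: [438.7, 17.3, 189.8]
orientation: [-0.003, 1.0, -0.0, 0.0]
ft_force: [-0.1, 0.2, 0.0]
finger_gap: 86.9
finger_force: 0.0
```

```bash
python3 - <<'E'
from h import *
f=lambda a:[np.round(a[0],1),np.round(a[1],1),round(a[2],1)]
print(r.sense()["position"],r.sense()["ft_force"])
T=r.capture("top"); S=r.capture("scene"); T0=cv2.imread("raw_top0.png")[:,:,::-1].copy(); S0=cv2.imread("raw_scene0.png")[:,:,::-1].copy()
print("far",faredge(T)); c=blobs(T,(0,0,30),(40,90,125),(190,80,310,165),300)[0]; print("tin",f(rect("top",c,30)),cv2.boxPoints(rect("top",c,30)).round().tolist())
for c in blobs(T,(0,0,135),(30,85,255),(325,140,365,230)): print(" hook",f(rect("top",c,30)))
for c in blobs(T,(0,0,135),(30,85,255),(155,195,200,225)): print(" scraper",f(rect("top",c,26)))
print("crusts",intin(S,762))
# bystanders: image difference in their regions
for n,A,B,bx in(("mill",T0,T,(362,165,392,192)),("jug",T0,T,(376,210,406,242)),("mill_s",S0,S,(148,98,172,145)),("jug_s",S0,S,(184,85,210,120)),("crock_s",S0,S,(365,245,460,360))):
    x0,y0,x1,y1=bx; print(n,np.abs(A[y0:y1,x0:x1].astype(int)-B[y0:y1,x0:x1]).mean().round(1))
E
```

```text
[438.66070076  17.32581201 189.81345368] [-0.14618077  0.16703131  0.0304172 ]
far [[905.9, 136.1], [906.2, 106.0], [908.2, -100.6], [908.3, -135.0]]
tin [array([833.1,  -4.3]), array([147.6, 322.4]), 0.5] [[758.0, 156.0], [761.0, -166.0], [908.0, -165.0], [905.0, 158.0]]
 hook [array([ 494.4, -334.7]), array([ 21.3, 106.4]), 89.9]
 hook [array([ 637.8, -364.7]), array([ 12.8, 171.6]), 89.9]
 hook [array([ 494.8, -385.6]), array([ 12.8, 106.3]), 89.8]
 scraper [array([469.6, 335.1]), array([ 42.5, 119.4]), 0.5]
crusts [(array([174., 219.]), np.int32(145), array([ 793., -114.])), (array([195., 238.]), np.int32(137), array([785., -16.])), (array([216., 261.]), np.int32(247), array([785.,  90.]))]
mill 4.7
jug 5.2
mill_s 6.8
jug_s 8.1
crock_s 8.4
```

```bash
python3 -c "
from bench import r
print(r.sign_off())"
```

```text
the job is handed in; nothing more can be done
None
```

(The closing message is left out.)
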